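# Stamp a batch of boot heels in the handwheel press

## Robot

A 6-joint arm with a two-finger parallel gripper is mounted at the origin on the work surface. World frame = base frame: x ahead of the robot, y to its left, z up, the work surface at z = 0. Lengths are in m, angles in rad, forces in N, time in s.
With the tool pointing down it reaches from about 0.375 to 0.975 m from the base axis. Payload 3.8 kg.
Tool frame: the origin (TCP) lies at the centre of the arm's flange, where the gripper is bolted on; the fingertips stand 173 mm ahead of it and the grasp point (between the pads) lies 155 mm ahead of it (manip.grip_depth is the distance from the TCP to the grasp point, in m); z points along the fingers, y is the line along which they close (so a half turn about z gives the same grasp; the last joint's range is limited). The gripper opens to 85 mm and grips with 20 to 120 N. Pads are 22 mm wide; open, the fingers measure 114 mm over their backs; the gripper's body (76 mm by 85 mm) begins 54 mm behind the grasp point. The pads swing forward as they close: fully open they stand 13 mm farther back than shut.
Start: joints at [1.172, 0.264, 1.604, -0, 1.274, -0.037], TCP at [0.239, 0.631, 0.405] pointing down, gripper open.
Joint ranges: [-2.63, 2.63], [-0.94, 2.18], [0.31, 2.57], [-1.31, 4.45], [0, 2.66], [-2.55, 2.55]. Speed limits (rad/s): [2.57, 2.57, 3.14, 3.14, 3.14, 3.14].

## Interface

Orientations are given as a 3x3 rotation matrix whose columns are the frame's x, y, z axes.
In Python, from rig import manip gives the robot as it stands.
- The arm moves only by the tool send_rows, never from a script. Its arguments are lists of equal length, an entry for each row: "fingers": the closure, from 0 (fully open) to 1 (shut); "translation": the shift along the tool's x, y, z in cm, a list of three; "turn": the turn, a rotation vector about the tool's x, y, z in degrees, a list of three. In form: {"fingers": [fingers, ...], "translation": [[x, y, z], ...], "turn": [[wx, wy, wz], ...]}. A call has 1 to 5 rows; each row is the pose to reach, as a shift and turn from the pose commanded when the call began, along the tool's axes at that moment; what a row does not reach only later rows make up. A row lasts 1/12 s, in which the tool goes at most 41.7 mm and 7.16 degrees, less where a joint would pass 70% of its speed; a pose out of reach is approached as far as the arm can. A call with a gripper value outside its range is refused whole. The fingers move at their own pace and stop on an object; the grip force is fixed at half the most. Time passes only in rows, so rows that repeat a pose let the fingers close. It gives the time, the measured TCP pose, the force, the opening and the grip force at its end, in the units of the state.
- manip.read_state(): the state, without advancing time (a new reading comes with each control period).
- manip.snapshot(name): name is "scene" or "top" or "wrist"; returns a dict with "img" (400x640x3 uint8, red, green, blue), "mtx" (3x3 intrinsics, pixels), "rvec" (rotation vector, rad) and "tvec" (3), from world to camera coordinates, as OpenCV has them; the wrist camera has in their place "T_tool_cam" (4x4, takes a point from camera to tool coordinates, whose origin is the TCP and whose axes are the flange's). Camera axes: x right, y down, z forward; pixel columns grow to the right and rows downward; lengths in m; the calibration is good to about 2 mm. A picture is of the moment at which its call begins: read the wrist's pose just before it. There is no depth.
- manip.finish_job(): hands the job in; it is judged then, once.
Trained networks look in a picture, given as the dict that the camera call returned (one of the last four; its "shot" number tells which), for a name from the list of things; names that differ only in an ending like _2 or _b are one class to them, and where a whole thing is asked for, a point or a joint stands for the part that bears it (a point fixed in the world has none). Each returns a list of dicts, best first, with "conf" (0 to 1); they miss things now and then, are a little off and sometimes report something else, mostly with a low value. They report only what shows in the picture. A call takes as long as a camera call.
- manip.recognise(picture, target): "location" ([x, y, z] in m, in world coordinates, good to about 4 mm: the middle of the surface that is visible of it).
- manip.cut_out(picture, target): "mask" (400x640 bool, what is visible of it).
- manip.landmark_of(picture, target): "location" ([x, y, z] in m, in world coordinates, good to about 4 mm: a listed point, or the origin of a listed thing).
The state is a dict: "clock": time; "joint_pos": joint angles; "qvel": joint speeds; "joint_torque": joint torques, N m; "tool_pos": TCP position; "tool_rot": TCP orientation; "wrist_force": force on the tool from outside, world axes, zero at the start; "wrist_torque": the same for the moment, N m; "width": finger opening in m; "grip_force": force on a finger pad.
Only numpy, scipy, OpenCV 4.12 (cv2) and the standard library are available. Lean on these libraries where they do the work, as an engineer would, in place of code of your own. Each camera call takes 0.05 s, during which the arm holds its last target. There are 200 camera calls.

## Task

Stand all the loose boot heels upright in a row between the vise jaws of the marking press, lengthwise along the jaws, and slide the moving jaw in until they are clamped. Then turn the flywheel by its handle clockwise (seen from above) through exactly one revolution, back to its home mark and no further, so that the marking bar goes out and back once while the jaw stays clamped. Finally slide the jaw fully open, lift the heels out and stand them upright in the wooden tray, leaving the hammer, the tin and the thread cone where they are.

Things in the scene. Friction and masses are not known exactly. Their poses are not given: they have to be found in the camera images.
- press: marking press, fixed to the bench. Origin: on the bench (z = 0), x = 0 at the middle of the jaws, y = 0 at the fixed jaw's clamping face. x runs along the jaws, y from the vise (y < 0) to the flywheel (y > 0). Bed top, where heels stand, 20 mm high (x -135 to 135, y -195 to 225). Fixed jaw x -125 to 125, y 0 to 18, top 42 mm high
- bar_face (a point): middle of the front face of the steel marking bar (230 mm along the press's x, 20 thick, z 49 to 71 mm): at y = 55 mm of the press when home, at y = 2 in mid-stroke, just over the fixed jaw. Behind it the green gear housing, y 95 to 215, x -110 to 110, 86 mm high
- jaw (a joint): moving jaw, m: clear gap between the two jaw faces, 0 to 0.105 (fully open), 0.046 when heels are clamped; starts half open. Its face is at y = -gap of the press; opens towards -y. Friction about 6 N, stays where left. Jaw plate 16 mm thick, 250 mm wide, top 42 mm above the bench
- jaw_fin (a point): grip point on the moving jaw's upright aluminium fin, 65 mm above the bench, 75 mm behind the jaw's face. The fin is 18 mm thick (press's y), 60 mm long (press's x), top 84 mm above the bench; the carriage below it is 34 mm high
- wheel (a joint): flywheel angle, rad, clockwise from above positive: 0 at the start (home: handle and white mark at the brass pointer on the press's -x side), 6.283 after one revolution. Range -0.5 to 7.3. Friction about 0.12 N m; hardly coasts. It drives the marking bar: fully out at 3.14, back home at 6.283
- wheel_axis (a point): point on the flywheel's vertical axis (fixed; at x = 0, y = 150 of the press), 139 mm above the bench, level with the handle's grip point. Wheel: dark steel disc, 170 mm across, upper face 110 mm above the bench
- crank (a point): grip point of the flywheel's handle: a round upright wooden sleeve, 22 mm thick, from 111 to 163 mm above the bench, that spins freely on its pin; the point is on its axis, 139 mm above the bench and 60 mm from the wheel's axis. At wheel angle a it lies at x = -60 cos a, y = 150 + 60 sin a (mm) of the press
- tray: fixed open wooden tray, 250 (its x) by 115 (its y) mm outside, walls 5 mm thick and 25 mm high, floor 5 mm above the bench. Origin: centre of its underside. Three heels fit in a row along x, 75 mm apart
- heel1: boot heel, one of up to three alike (None if absent): upright D-shaped block of brown stacked leather, black rubber on top; 65 mm long (x: flat front at -30, rounded back at +35), 46 wide (y; sides flat and parallel from x = -30 to 12), 64 tall, 0.10 to 0.18 kg. Origin: underside, mid-width, 30 mm behind the flat front; z up. Starts standing on the bench right of the tray
- heel2: boot heel, one of up to three alike (None if absent): upright D-shaped block of brown stacked leather, black rubber on top; 65 mm long (x: flat front at -30, rounded back at +35), 46 wide (y; sides flat and parallel from x = -30 to 12), 64 tall, 0.10 to 0.18 kg. Origin: underside, mid-width, 30 mm behind the flat front; z up. Starts standing on the bench right of the tray
- heel3: boot heel, one of up to three alike (None if absent): upright D-shaped block of brown stacked leather, black rubber on top; 65 mm long (x: flat front at -30, rounded back at +35), 46 wide (y; sides flat and parallel from x = -30 to 12), 64 tall, 0.10 to 0.18 kg. Origin: underside, mid-width, 30 mm behind the flat front; z up. Starts standing on the bench right of the tray
- hammer: hammer, 280 mm long, lying beyond the press; leave alone
- tin: round tin, 72 mm across, 100 mm tall, standing on the left; leave alone. Origin: centre of the underside
- cone: white thread cone, 72 mm across, 115 mm tall, standing left of the press; leave alone. Origin: centre of the underside

How it is judged:
By the outcome, as a careful person would: the job done as asked, in the order asked, and still so for the second after the job is handed in, with the robot touching nothing.
Of heel1, heel2, heel3 only 2 to 3 are there at a start; the rules pass over those that are not, and their reading is None.
At some moment in a run one of heel1, heel2, heel3 may be knocked a few centimetres aside while the robot is not near it.
It also fails if it takes over 210 s, if anything falls off the work surface, if the arm or the gripper's body presses on something with over 40 N, if the wrist force passes 120 N, or if a joint passes its speed limit or range.

## Working session

There is one attempt and no reset: what is moved stays moved. The work goes in short steps, Python scripts to look and compute and a tool call to move; the robot and the scene stay as the last step left them, time stands still between calls to the robot, and variables do not carry over. Pictures are saved under pics/ and viewed, at most 14 in all, crops included, and the job is handed in when it is done.

Besides the shell and the picture viewer there is one more tool, called as name(argument=value, ...) on one line, values as JSON. send_rows: Moves the arm, as the interface text tells. Its arguments: {"type":"object","properties":{"fingers":{"type":"array"},"translation":{"type":"array"},"turn":{"type":"array"}},"required":["fingers","translation","turn"]}

```bash
ls; mkdir -p pics
cat > h.py <<'E'
import numpy as np, cv2
from rig import manip
np.set_printoptions(precision=4,suppress=True)
def look(*names):
    return {n:manip.snapshot(n) for n in names}
E
python3 - <<'E'
from h import *
s=manip.read_state(); print(s['tool_pos'],s['tool_rot'],s['width'],s['clock'])
d=look('scene','top')
for n in d: cv2.imwrite(f'pics/{n}0.png',d[n]['img'][:,:,::-1])
for t in ['press','bar_face','jaw_fin','wheel_axis','crank','tray','heel1','tin','cone','hammer']:
    for n in d:
        print(t,n,[(np.round(r['location'],3).tolist(),round(r['conf'],2)) for r in manip.landmark_of(d[n],t)][:5])
E
```

```text
pics
[0.2388 0.631  0.4033] [[-0.9353  0.354  -0.0009]
 [ 0.354   0.9353 -0.0021]
 [ 0.0001 -0.0023 -1.    ]] 0.08545781428821361 0.0
press scene [([0.508, 0.09, 0.0], 0.9)]
press top [([0.508, 0.094, 0.003], 0.71), ([0.35, 0.495, 0.002], 0.63), ([0.524, -0.356, 0.0], 0.17)]
bar_face scene [([0.505, 0.148, 0.062], 0.58), ([0.496, 0.244, 0.14], 0.25)]
bar_face top [([0.505, 0.148, 0.066], 0.89)]
jaw_fin scene [([0.518, -0.051, 0.064], 0.82)]
jaw_fin top [([0.522, -0.049, 0.065], 0.75)]
wheel_axis scene [([0.497, 0.243, 0.139], 0.6)]
wheel_axis top [([0.494, 0.246, 0.138], 0.6)]
crank scene [([0.495, 0.241, 0.139], 0.72), ([0.437, 0.238, 0.135], 0.65)]
crank top [([0.43, 0.238, 0.138], 0.63)]
tray scene [([0.511, -0.197, -0.003], 0.96)]
tray top [([0.505, 0.094, 0.003], 0.69), ([0.51, -0.196, 0.002], 0.56), ([0.348, 0.497, 0.0], 0.35)]
heel1 scene [([0.595, -0.386, 0.005], 0.81), ([0.432, -0.383, 0.001], 0.79), ([0.528, -0.354, 0.004], 0.69)]
heel1 top [([0.527, -0.354, 0.001], 0.97), ([0.431, -0.374, -0.001], 0.89), ([0.594, -0.388, 0.002], 0.62), ([0.566, 0.5, -0.001], 0.6), ([0.769, -0.174, -0.0], 0.54)]
tin scene [([0.352, 0.491, 0.002], 0.82), ([0.508, 0.09, 0.004], 0.42)]
tin top [([0.349, 0.497, 0.001], 0.62)]
cone scene [([0.568, 0.502, -0.003], 0.7)]
cone top [([0.571, 0.496, 0.004], 0.6)]
hammer scene [([0.765, -0.173, -0.003], 0.8)]
hammer top [([0.769, -0.169, 0.001], 0.56)]
```

View pics/top0.png

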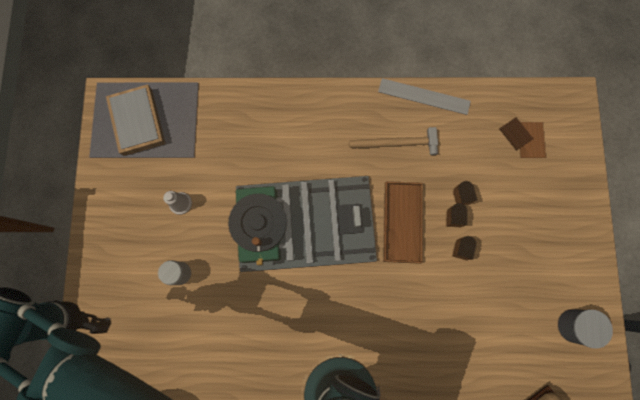

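View pics/scene0.png

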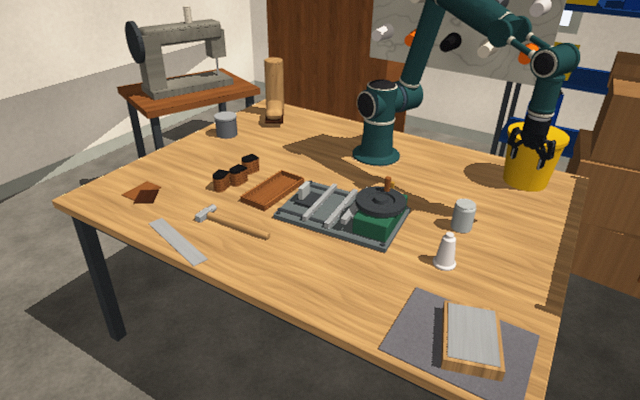

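```bash
cat >> h.py <<'E'
from scipy.spatial.transform import Rotation as R
def to(grasp, yaw_y, n=True):
    """print tool-frame delta for grasp point & tool-y heading (deg, mod 180 not applied), tool down"""
    s=manip.read_state(); Rt=s['tool_rot']; g=manip.grip_depth
    a=np.radians(yaw_y); y=np.array([np.cos(a),np.sin(a),0]); z=np.array([0,0,-1.]); D=np.c_[np.cross(y,z),y,z]
    p=np.array(grasp)-z*g
    print('delta cm',np.round(Rt.T@(p-s['tool_pos'])*100,2),'turn',np.round(np.degrees(R.from_matrix(Rt.T@D).as_rotvec()),2))
def state():
    s=manip.read_state(); print('t',round(s['clock'],2),'grasp',s['tool_pos']+s['tool_rot'][:,2]*manip.grip_depth,'yaw_y',np.degrees(np.arctan2(s['tool_rot'][1,1],s['tool_rot'][0,1])).round(2),'zax',s['tool_rot'][:,2],'F',s['wrist_force'],'w',s['width'],'grip',s['grip_force'],'q',s['joint_pos']); return s
def wrist():
    s=manip.read_state(); p=manip.snapshot('wrist'); T=np.eye(4); T[:3,:3]=s['tool_rot']; T[:3,3]=s['tool_pos']; p['T']=T@p['T_tool_cam']; return p
def px2w(p,uv,z):
    """pixel -> world at height z"""
    if 'T' in p: Rm=p['T'][:3,:3]; c=p['T'][:3,3]
    else: Rm=cv2.Rodrigues(p['rvec'])[0].T; c=-Rm@np.ravel(p['tvec'])
    uv=np.atleast_2d(uv).astype(float); d=(Rm@np.linalg.inv(p['mtx'])@np.c_[uv,np.ones(len(uv))].T).T
    return c+d*((z-c[2])/d[:,2])[:,None]
E
python3 - <<'E'
from h import *
p=wrist(); print(p['T_tool_cam'],p['mtx']); print(manip.grip_depth)
E
```

```text
[[ 0.0004 -0.9563 -0.2923  0.0753]
 [ 1.      0.0001  0.0008 -0.001 ]
 [-0.0007 -0.2923  0.9563  0.031 ]
 [ 0.      0.      0.      1.    ]] [[276.7428   0.     322.9875]
 [  0.     276.7428 198.5215]
 [  0.       0.       1.    ]]
0.1547
```

send_rows(fingers=[0,0,0,0,0], translation=[[-3,-2.8,0],[-5.9,-5.5,0],[-8.9,-8.2,0],[-11.8,-10.9,0],[-14.7,-13.6,0]], turn=[[0,0,0],[0,0,0],[0,0,0],[0,0,0],[0,0,0]])

```text
clock: 1.57
tool_pos: [0.3286, 0.4505, 0.4047]
tool_rot: [[-0.935, 0.353, 0.0], [0.353, 0.935, 0.0], [-0.0, 0.0, -1.0]]
wrist_force: [0.7, 0.7, -0.1]
width: 0.0853
grip_force: 0.0
```

send_rows(fingers=[0,0,0,0,0], translation=[[-3,-2.8,0],[-5.9,-5.5,0],[-8.9,-8.2,0],[-11.8,-10.9,0],[-14.7,-13.6,0]], turn=[[0,0,0],[0,0,0],[0,0,0],[0,0,0],[0,0,0]])

```text
clock: 1.98
tool_pos: [0.418, 0.271, 0.4051]
tool_rot: [[-0.935, 0.354, 0.001], [0.354, 0.935, 0.0], [-0.001, 0.001, -1.0]]
wrist_force: [0.6, -0.8, 0.6]
width: 0.0852
grip_force: 0.0
```

send_rows(fingers=[0,0,0,0,0], translation=[[-3,-2.8,0],[-5.9,-5.5,0],[-8.9,-8.2,0],[-11.8,-10.9,0],[-14.7,-13.6,0]], turn=[[0,0,0],[0,0,0],[0,0,0],[0,0,0],[0,0,0]])

```text
clock: 2.4
tool_pos: [0.5074, 0.0917, 0.4051]
tool_rot: [[-0.935, 0.354, 0.001], [0.354, 0.935, 0.0], [-0.001, 0.001, -1.0]]
wrist_force: [0.4, 0.6, -0.4]
width: 0.0854
grip_force: 0.0
```

Run:
```python
from h import *
state()
p=wrist(); cv2.imwrite('pics/w1.png',p['img'][:,:,::-1]); np.savez('w1.npz',**{k:v for k,v in p.items() if k in('img','mtx','T')})
for t in ['press','bar_face','jaw_fin','wheel_axis','crank','tray']:
    print(t,[(np.round(r['location'],3).tolist(),round(r['conf'],2)) for r in manip.landmark_of(p,t)][:3])
```

```text
t 2.4 grasp [0.5075 0.0917 0.2504] yaw_y 69.26 zax [ 0.001   0.0002 -1.    ] F [ 0.3612  0.5948 -0.4002] w 0.08535044372436694 grip 0.0 q [ 0.1304 -0.0404  1.9396  0.0001  1.2413 -1.0785]
press [([0.504, 0.095, 0.003], 0.84)]
bar_face [([0.529, -0.354, -0.003], 0.63), ([0.505, 0.146, 0.059], 0.6)]
jaw_fin [([0.515, -0.048, 0.066], 0.62)]
wheel_axis [([0.498, 0.239, 0.137], 0.89)]
crank [([0.438, 0.236, 0.137], 0.68)]
tray [([0.509, -0.196, -0.001], 0.73), ([0.435, 0.233, 0.139], 0.25)]
```

View pics/w1.png

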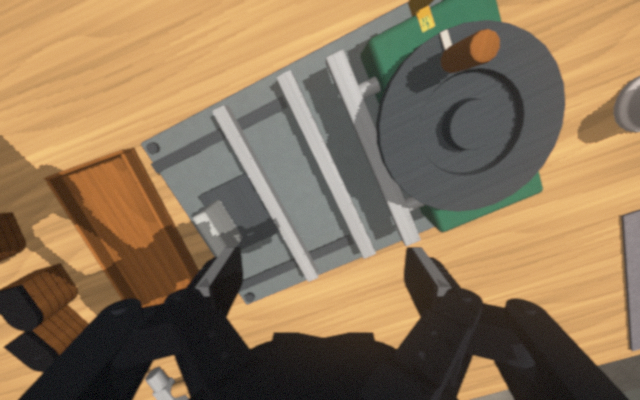

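```bash
python3 - <<'E'
from h import *
p=dict(np.load('w1.npz'))
for n,z,pts in [('fixed',.042,[(278,73),(292,71),(365,258),(374,250)]),('moving',.042,[(212,110),(226,106),(304,280),(316,275)]),('bar',.071,[(328,57),(342,52),(408,245),(418,240)]),('bed',.02,[(142,148),(245,302)]),('handle top',.163,[(485,43)]),('wheel',.11,[(378,125),(564,90),(471,21),(470,211)])]:
    w=px2w(p,pts,z); print(n,w[:,:2].tolist())
# wheel disc ellipse by dark pixels
E
python3 - <<'E'
print("median wheel_axis approx .4965,.243; bar .505,.147; press .5075,.093; crank .435,.238; fin .518,-.049")
E
```

```text
fixed [[0.3791463610783881, 0.08659843974360242], [0.38273444873324175, 0.10179990322030327], [0.630181050286191, 0.1050018314256585], [0.6230858919338655, 0.11993171423682482]]
moving [[0.3881381683744922, 0.0006190162314380215], [0.3898963156075979, 0.017523220908854997], [0.6326693081902572, 0.015688624449716804], [0.6311862789298543, 0.034010269227421966]]
bar [[0.38830647649012034, 0.14138980420558334], [0.38900931417129314, 0.15585161602339936], [0.6149673034636671, 0.16016639172936456], [0.6128196823522507, 0.1731896311545193]]
bed [[0.39455019752997345, -0.11123880368247538], [0.6495273213326482, -0.08863365469535378]]
handle top [[0.4326893057852033, 0.23712863455857092]]
wheel [[0.464036761768422, 0.16168236423487836], [0.49388759836619683, 0.3259203767121042], [0.41125800040102517, 0.2594164411677959], [0.5775479376121706, 0.2236454355304621]]
median wheel_axis approx .4965,.243; bar .505,.147; press .5075,.093; crank .435,.238; fin .518,-.049
```

send_rows(fingers=[0,0,0,0], translation=[[-1.2,-3.6,0],[-2.4,-7.3,0],[-3.6,-11,0],[-4.8,-14.6,0]], turn=[[0,0,0],[0,0,0],[0,0,0],[0,0,0]])

```text
clock: 3.08
tool_pos: [0.4997, -0.0594, 0.4049]
tool_rot: [[-0.937, 0.35, 0.0], [0.35, 0.937, 0.0], [-0.0, 0.0, -1.0]]
wrist_force: [1.9, 0.1, 0.6]
width: 0.0856
grip_force: 0.0
```

send_rows(fingers=[0,0,0,0], translation=[[-1.2,-3.6,0],[-2.4,-7.3,0],[-3.6,-11,0],[-4.8,-14.6,0]], turn=[[0,0,0],[0,0,0],[0,0,0],[0,0,0]])

```text
clock: 3.42
tool_pos: [0.4933, -0.2135, 0.4049]
tool_rot: [[-0.936, 0.351, 0.001], [0.351, 0.936, 0.0], [-0.001, 0.0, -1.0]]
wrist_force: [1.3, -0.2, 0.2]
width: 0.0854
grip_force: 0.0
```

send_rows(fingers=[0,0,0,0], translation=[[-1.2,-3.6,0],[-2.4,-7.3,0],[-3.6,-11,0],[-4.8,-14.6,0]], turn=[[0,0,0],[0,0,0],[0,0,0],[0,0,0]])

```text
clock: 3.75
tool_pos: [0.4871, -0.3671, 0.4048]
tool_rot: [[-0.936, 0.351, 0.0], [0.351, 0.936, 0.0], [-0.0, 0.0, -1.0]]
wrist_force: [0.8, 0.3, 0.7]
width: 0.0853
grip_force: 0.0
```

Run:
```python
from h import *
state()
p=wrist(); cv2.imwrite('pics/w2.png',p['img'][:,:,::-1]); np.savez('w2.npz',**{k:v for k,v in p.items() if k in('img','mtx','T')})
for t in ['heel1','tray']:
    print(t,[(np.round(r['location'],3).tolist(),round(r['conf'],2)) for r in manip.landmark_of(p,t)][:4])
```

```text
t 3.75 grasp [ 0.4872 -0.3671  0.2501] yaw_y 69.42 zax [ 0.0003  0.0001 -1.    ] F [0.8238 0.2633 0.6743] w 0.08527979552176254 grip 0.0 q [-0.6867  0.142   1.749   0.0003  1.2504 -1.8985]
heel1 [([0.427, -0.378, 0.004], 0.98), ([0.526, -0.353, 0.001], 0.68), ([0.596, -0.384, -0.001], 0.57)]
tray [([0.509, -0.198, 0.003], 0.58)]
```

View pics/w2.png

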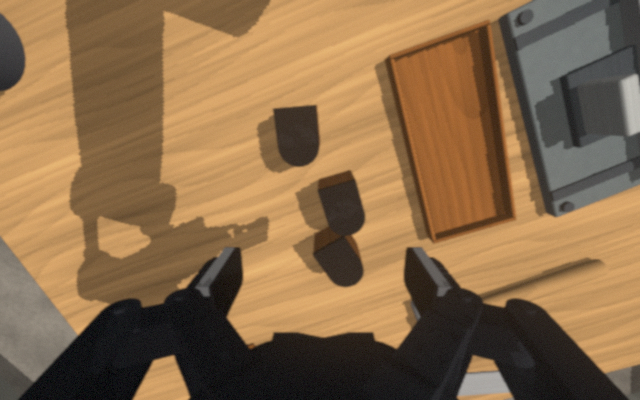

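```bash
cat >> h.py <<'E'
from scipy.optimize import minimize
t=np.linspace(-np.pi/2,np.pi/2,15)
D=np.r_[[[-.03,.023],[-.03,-.023]],np.c_[.012+.023*np.cos(t),.023*np.sin(t)]]
def proj(p,W):
    if 'T' in p: Rm=p['T'][:3,:3]; c=p['T'][:3,3]
    else: Rm=cv2.Rodrigues(p['rvec'])[0].T; c=-Rm@np.ravel(p['tvec'])
    q=(W-c)@Rm@p['mtx'].T; return q[:,:2]/q[:,2:]
def poly(v,z):
    c,s=np.cos(v[2]),np.sin(v[2]); return np.c_[D@np.array([[c,s],[-s,c]])+v[:2],np.full(len(D),z)]
def fit_tops(p,inits,z=.064,thr=60,save=None,roi=None):
    g=p['img'].max(2); dark=(g<thr).astype(np.uint8)
    if roi is not None: m=np.zeros_like(dark); m[roi]=1; dark*=m
    near=np.zeros_like(dark)
    for v in inits: cv2.fillPoly(near,[proj(p,poly(v,z)).astype(np.int32)],1)
    near=cv2.dilate(near,np.ones((25,25))); dark*=near
    dk=cv2.GaussianBlur(dark.astype(np.float32),(0,0),1.5)
    def cost(x):
        r=np.zeros(dark.shape,np.uint8)
        for v in x.reshape(-1,3): cv2.fillPoly(r,[(proj(p,poly(v*[.01,.01,.2],z))*16).round().astype(np.int32)],1,shift=4)
        return float(np.abs(cv2.GaussianBlur(r.astype(np.float32),(0,0),1.5)-dk).sum())
    x=(np.array(inits)/[.01,.01,.2]).ravel()
    for i in range(3):
        r=minimize(cost,x,method='Powell',options=dict(xtol=1e-3)); x=r.x
    out=x.reshape(-1,3)*[.01,.01,.2]
    if save:
        im=p['img'][:,:,::-1].copy()
        for v in out: cv2.polylines(im,[proj(p,poly(v,z)).round().astype(np.int32)],True,(0,255,0))
        im[...,0]=np.maximum(im[...,0],dark*160)
        cv2.imwrite(save,im)
    print('cost',r.fun,'dark',dark.sum()); 
    for v in out: print('heel',np.round(v[:2],4),'yaw',np.degrees(v[2]).round(1))
    return out
E
python3 - <<'E'
from h import *
p=dict(np.load('w2.npz'))
A=px2w(p,[(295,107),(297,167),(337,182),(349,236),(332,242),(350,287)],.064)
ini=[]
for f,b in A.reshape(3,2,3):
    d=(b-f)[:2]; u=d/np.linalg.norm(d); print(np.linalg.norm(d)); ini.append([*(f[:2]+.03*u),np.arctan2(u[1],u[0])])
print(ini)
print([p['img'][v,u].tolist() for u,v in [(297,140),(345,210),(350,265),(337,182),(330,242)]])
fit_tops(p,ini,save='pics/f2.png',roi=(slice(0,290),slice(262,375)))
E
```

```text
0.06446062578485835
0.06953403461764104
0.06850513599634449
[[np.float64(0.4275375424176705), np.float64(-0.377116498332283), np.float64(-0.3532681013463423)], [np.float64(0.5219175807504872), np.float64(-0.35648388832800065), np.float64(-0.1315735453467322)], [np.float64(0.591376064012507), np.float64(-0.38390438543893063), np.float64(-0.0012446633743851462)]]
[[61, 49, 43], [56, 45, 36], [57, 47, 39], [82, 54, 33], [60, 43, 26]]
cost 2110.15185546875 dark 3790
heel [ 0.4316 -0.3771] yaw -20.3
heel [ 0.5243 -0.3576] yaw -7.5
heel [ 0.5891 -0.3845] yaw 7.9
```

View pics/f2.png

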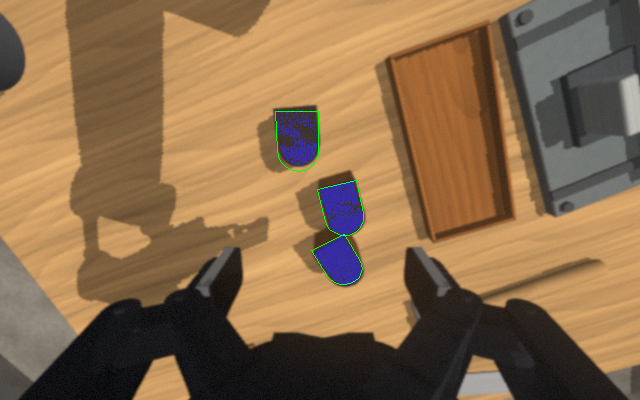

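send_rows(fingers=[0,0,0,0,0], translation=[[2.6,-1.4,0],[5.1,-2.9,0],[5.1,-2.9,3.5],[5.1,-2.9,7],[5.1,-2.9,10.5]], turn=[[0,0,0],[0,0,0],[0,0,0],[0,0,0],[0,0,0]])

```text
clock: 4.32
tool_pos: [0.4294, -0.374, 0.3]
tool_rot: [[-0.936, 0.352, 0.003], [0.352, 0.936, -0.002], [-0.003, -0.001, -1.0]]
wrist_force: [0.2, 0.7, 0.0]
width: 0.0852
grip_force: 0.0
```

send_rows(fingers=[0,0,0,0,0], translation=[[0,0,3],[0,0,6],[0,0,8.3],[0,0,9.7],[0,0,9.7]], turn=[[0,0,0],[0,0,0],[0,0,0],[0,0,0],[0,0,0]])

```text
clock: 4.73
tool_pos: [0.428, -0.3721, 0.1988]
tool_rot: [[-0.936, 0.351, -0.006], [0.351, 0.936, 0.006], [0.007, 0.004, -1.0]]
wrist_force: [-1.0, -0.1, 0.1]
width: 0.0854
grip_force: 0.0
```

send_rows(fingers=[0.2,0.4,0.7,1,1], translation=[[0,0,0],[0,0,0],[0,0,0],[0,0,0],[0,0,0]], turn=[[0,0,0],[0,0,0],[0,0,0],[0,0,0],[0,0,0]])

```text
clock: 5.15
tool_pos: [0.4298, -0.3766, 0.2051]
tool_rot: [[-0.935, 0.354, 0.004], [0.354, 0.935, -0.002], [-0.004, -0.001, -1.0]]
wrist_force: [2.6, 2.8, 6.2]
width: 0.0465
grip_force: 61.3
```

send_rows(fingers=[1,1,1,1,1], translation=[[0,0,0],[0,0,0],[0,0,0],[0,0,0],[0,0,0]], turn=[[0,0,0],[0,0,0],[0,0,0],[0,0,0],[0,0,0]])

```text
clock: 5.57
tool_pos: [0.4298, -0.3767, 0.205]
tool_rot: [[-0.935, 0.354, 0.004], [0.354, 0.935, -0.002], [-0.004, -0.001, -1.0]]
wrist_force: [1.2, 2.4, 7.1]
width: 0.0461
grip_force: 61.5
```

```bash
cat >> h.py <<'E'
TH=np.radians(4.3); O=np.array([.506,.0945]); PX=np.array([np.cos(TH),np.sin(TH)]); PY=np.array([-PX[1],PX[0]])
def P(x,y,z): return [*(O+x*PX+y*PY),z]
E
python3 - <<'E'
from h import *
state(); to(P(-.0775,-.028,.2),94.3)
E
```

```text
t 5.57 grasp [ 0.4303 -0.377   0.0503] yaw_y 69.24 zax [ 0.0035 -0.0021 -1.    ] F [1.1957 2.4403 7.0541] w 0.046112911406592905 grip 61.4891000802163 q [-0.7635  0.2726  1.9976  0.0012  0.8674 -1.9728]
delta cm [ 15.34  40.93 -15.06] turn [ -0.09   0.22 -25.05]
```

send_rows(fingers=[1,1,1,1,1], translation=[[0,0,-1.5],[0,0,-4.5],[0,0,-8],[0,0,-11.5],[0,0,-15]], turn=[[0,0,0],[0,0,0],[0,0,0],[0,0,0],[0,0,0]])

```text
clock: 5.98
tool_pos: [0.4281, -0.3758, 0.3541]
tool_rot: [[-0.935, 0.354, -0.001], [0.354, 0.935, 0.0], [0.001, 0.0, -1.0]]
wrist_force: [0.3, -1.1, -1.5]
width: 0.0461
grip_force: 60.8
```

send_rows(fingers=[1,1,1,1,1], translation=[[1,2.7,0],[2.2,6,0],[3.5,9.4,0],[4.8,12.8,0],[6.1,16.3,0]], turn=[[0,0,0],[0,0,0],[0,0,0],[0,0,0],[0,0,0]])

```text
clock: 6.4
tool_pos: [0.4285, -0.2007, 0.3529]
tool_rot: [[-0.935, 0.355, 0.0], [0.355, 0.935, -0.0], [-0.0, -0.0, -1.0]]
wrist_force: [1.8, 0.3, -2.1]
width: 0.0461
grip_force: 61.0
```

send_rows(fingers=[1,1,1,1,1], translation=[[1.2,3.2,0],[2.4,6.4,0],[3.6,9.6,0],[4.8,12.8,0],[6,16,0]], turn=[[0,0,0],[0,0,0],[0,0,0],[0,0,0],[0,0,0]])

```text
clock: 6.82
tool_pos: [0.429, -0.0297, 0.3529]
tool_rot: [[-0.935, 0.355, 0.001], [0.355, 0.935, -0.0], [-0.001, 0.0, -1.0]]
wrist_force: [0.7, -0.1, -2.1]
width: 0.046
grip_force: 61.0
```

send_rows(fingers=[1,1,1,1,1], translation=[[1.1,2.9,0],[2.1,5.8,0],[3,8,0],[3.2,8.6,0],[3.2,8.6,0]], turn=[[0,0,-5],[0,0,-11],[0,0,-17],[0,0,-22],[0,0,-25]])

```text
clock: 7.23
tool_pos: [0.4299, 0.0624, 0.3529]
tool_rot: [[-0.997, -0.081, 0.0], [-0.081, 0.997, 0.0], [-0.0, 0.0, -1.0]]
wrist_force: [-0.2, -0.9, -1.3]
width: 0.0463
grip_force: 60.9
```

Run:
```python
from h import *
state(); to(P(-.0775,-.028,.071),94.3)
```

```text
t 7.23 grasp [0.4299 0.0624 0.1982] yaw_y 94.67 zax [ 0.0004  0.0005 -1.    ] F [-0.193  -0.8653 -1.3017] w 0.04632935006634625 grip 60.88482346152887 q [ 0.0865 -0.1648  2.1507  0.0005  1.1552 -1.566 ]
delta cm [-0.08 -0.17 12.72] turn [0.03 0.03 0.37]
```

send_rows(fingers=[1,1,1,1,1], translation=[[-0.1,-0.2,2.5],[-0.1,-0.2,5],[-0.1,-0.2,7.5],[-0.1,-0.2,9],[-0.1,-0.2,10.5]], turn=[[0,0,0.3],[0,0,0.3],[0,0,0.3],[0,0,0.3],[0,0,0.3]])

```text
clock: 7.65
tool_pos: [0.4306, 0.0585, 0.2464]
tool_rot: [[-0.998, -0.069, -0.001], [-0.069, 0.998, -0.0], [0.001, -0.0, -1.0]]
wrist_force: [0.9, 0.1, -0.9]
width: 0.0459
grip_force: 61.2
```

send_rows(fingers=[1,1,1,1,1], translation=[[0,0,0.6],[0,0,1.2],[0,0,1.7],[0,0,2.1],[0,0,2.1]], turn=[[0,0,0],[0,0,0],[0,0,0],[0,0,0],[0,0,0]])

```text
clock: 8.07
tool_pos: [0.4315, 0.0587, 0.2266]
tool_rot: [[-0.998, -0.069, -0.0], [-0.069, 0.998, -0.0], [0.0, -0.0, -1.0]]
wrist_force: [0.5, 0.3, -2.4]
width: 0.0463
grip_force: 61.2
```

Run:
```python
from h import *
state()
p=wrist(); cv2.imwrite('pics/w3.png',p['img'][:,:,::-1])
```

```text
t 8.07 grasp [0.4315 0.0587 0.0719] yaw_y 93.97 zax [-0.0001 -0.     -1.    ] F [ 0.5461  0.3263 -2.4284] w 0.046319664045211 grip 61.16921606822871 q [ 0.0779  0.0003  2.2638 -0.      0.8776 -1.5621]
```

View pics/w3.png

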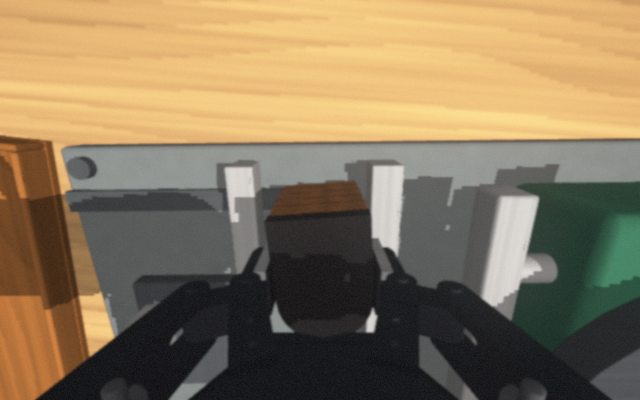

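send_rows(fingers=[1,0.6,0.3,0,0], translation=[[0,0,0.15],[0,0,0.15],[0,0,0.1],[0,0,0],[0,0,0]], turn=[[0,0,0],[0,0,0],[0,0,0],[0,0,0],[0,0,0]])

```text
clock: 8.53
tool_pos: [0.4319, 0.0587, 0.2274]
tool_rot: [[-0.998, -0.069, 0.001], [-0.069, 0.998, 0.0], [-0.001, -0.0, -1.0]]
wrist_force: [0.0, 0.5, 0.5]
width: 0.0801
grip_force: 0.0
```

send_rows(fingers=[0,0,0,0,0], translation=[[0,0,-1],[0,0,-3.5],[0,0,-7],[0,0,-11],[0,0,-15]], turn=[[0,0,0],[0,0,0],[0,0,0],[0,0,0],[0,0,0]])

```text
clock: 8.95
tool_pos: [0.4308, 0.0586, 0.3786]
tool_rot: [[-0.998, -0.069, -0.001], [-0.069, 0.998, -0.0], [0.001, -0.0, -1.0]]
wrist_force: [1.3, 0.1, 0.4]
width: 0.0854
grip_force: 0.0
```

send_rows(fingers=[0,0,0,0,0], translation=[[-0.6,-3.9,0],[-1.2,-7.8,0],[-1.8,-11.7,0],[-2.4,-15.6,0],[-3,-19.5,0]], turn=[[0,0,0],[0,0,0],[0,0,0],[0,0,0],[0,0,0]])

```text
clock: 9.37
tool_pos: [0.4749, -0.1355, 0.3782]
tool_rot: [[-0.998, -0.07, 0.002], [-0.07, 0.998, -0.001], [-0.002, -0.001, -1.0]]
wrist_force: [1.4, 0.1, 0.4]
width: 0.0853
grip_force: 0.0
```

send_rows(fingers=[0,0,0,0,0], translation=[[-0.6,-3.9,0],[-1.2,-7.8,0],[-1.8,-11.7,0],[-2.4,-15.6,0],[-3,-19.5,0]], turn=[[0,0,0],[0,0,0],[0,0,0],[0,0,5.5],[0,0,11]])

```text
clock: 9.78
tool_pos: [0.5183, -0.3283, 0.3777]
tool_rot: [[-0.992, 0.127, 0.001], [0.127, 0.992, -0.0], [-0.001, -0.0, -1.0]]
wrist_force: [0.4, -0.0, -0.5]
width: 0.0854
grip_force: 0.0
```

Run:
```python
from h import *
state()
p=wrist(); cv2.imwrite('pics/w4.png',p['img'][:,:,::-1])
print([(np.round(r['location'],3).tolist(),round(r['conf'],2)) for r in manip.landmark_of(p,'heel1')][:4])
i=np.array([[.5243,-.3576,np.radians(-7.5)],[.5891,-.3845,np.radians(7.9)]])
f=fit_tops(p,i,save='pics/f4.png',thr=62,roi=(slice(0,330),slice(230,400)))
to([*f[0,:2],.048],np.degrees(f[0,2])+90)
t=manip.snapshot('top');print('top',[(np.round(r['location'],3).tolist(),round(r['conf'],2)) for r in manip.landmark_of(t,'heel1')][:4])
```

```text
t 9.78 grasp [ 0.5184 -0.3284  0.223 ] yaw_y 82.69 zax [ 0.0008 -0.0004 -1.    ] F [ 0.3985 -0.0124 -0.4846] w 0.08543956653268901 grip 0.0 q [-0.6053  0.1667  1.7715  0.0001  1.2025 -2.0485]
[([0.595, -0.382, -0.001], 0.96)]
cost 351.63372802734375 dark 3992
heel [ 0.5244 -0.3581] yaw -7.1
heel [ 0.5906 -0.3847] yaw 11.9
delta cm [-0.86 -2.54 17.49] turn [-0.16  0.11 -0.33]
top [([0.527, -0.355, -0.001], 0.67), ([0.594, -0.388, 0.003], 0.46)]
```

View pics/f4.png

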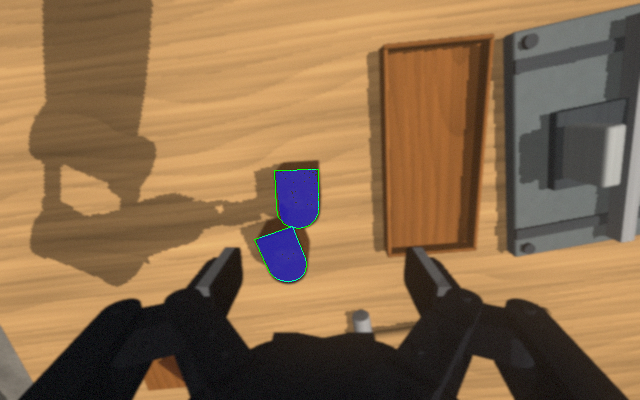

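send_rows(fingers=[0,0,0,0,0], translation=[[-0.9,-2.5,0],[-0.9,-2.5,2],[-0.9,-2.5,5],[-0.9,-2.5,8],[-0.9,-2.5,11]], turn=[[0,0,0],[0,0,0],[0,0,0],[0,0,0],[0,0,0]])

```text
clock: 10.4
tool_pos: [0.5243, -0.3505, 0.2669]
tool_rot: [[-0.993, 0.12, 0.001], [0.12, 0.993, -0.0], [-0.001, -0.0, -1.0]]
wrist_force: [-0.2, 0.7, -0.2]
width: 0.0855
grip_force: 0.0
```

send_rows(fingers=[0,0,0,0,0], translation=[[0,0,2.5],[0,0,4.5],[0,0,6],[0,0,6.5],[0,0,6.5]], turn=[[0,0,0],[0,0,0],[0,0,0],[0,0,0],[0,0,0]])

```text
clock: 10.82
tool_pos: [0.5235, -0.3502, 0.2004]
tool_rot: [[-0.993, 0.12, -0.003], [0.12, 0.993, 0.002], [0.003, 0.002, -1.0]]
wrist_force: [0.1, -0.4, -0.8]
width: 0.0854
grip_force: 0.0
```

send_rows(fingers=[0.2,0.4,0.7,1,1], translation=[[0,0,0],[0,0,0],[0,0,0],[0,0,0],[0,0,0]], turn=[[0,0,0],[0,0,0],[0,0,0],[0,0,0],[0,0,0]])

```text
clock: 11.23
tool_pos: [0.5251, -0.3529, 0.204]
tool_rot: [[-0.992, 0.122, 0.003], [0.122, 0.992, -0.002], [-0.004, -0.002, -1.0]]
wrist_force: [0.1, -0.1, 5.1]
width: 0.0453
grip_force: 62.0
```

send_rows(fingers=[1,1,1,1,1], translation=[[0,0,0],[0,0,-1.5],[0,0,-4.5],[0,0,-8],[0,0,-12]], turn=[[0,0,0],[0,0,0],[0,0,0],[0,0,0],[0,0,0]])

```text
clock: 11.65
tool_pos: [0.5231, -0.3514, 0.3205]
tool_rot: [[-0.992, 0.123, -0.004], [0.123, 0.992, 0.003], [0.005, 0.003, -1.0]]
wrist_force: [1.1, -0.8, -1.5]
width: 0.0451
grip_force: 61.4
```

send_rows(fingers=[1,1], translation=[[0,0,-3],[0,0,-3]], turn=[[0,0,0],[0,0,0]])

```text
clock: 11.82
tool_pos: [0.5262, -0.3537, 0.3608]
tool_rot: [[-0.992, 0.123, 0.012], [0.123, 0.992, -0.008], [-0.012, -0.007, -1.0]]
wrist_force: [1.0, -0.4, 0.1]
width: 0.0453
grip_force: 61.5
```

Run:
```python
from h import *
state(); to(P(-.0025,-.028,.2),94.3)
```

```text
t 11.82 grasp [ 0.528  -0.3549  0.2061] yaw_y 82.96 zax [ 0.0115 -0.0082 -0.9999] F [ 0.9605 -0.3812  0.064 ] w 0.04530664470857479 grip 61.53009060770273 q [-0.6311  0.2128  1.7491  0.0002  1.1655 -2.0791]
delta cm [ 7.2  41.44  0.24] turn [ -0.46   0.67 -11.34]
```

send_rows(fingers=[1,1,1,1,1], translation=[[0.4,2.5,0],[1,6,0],[1.7,9.6,0],[2.3,13.2,0],[2.9,16.8,0]], turn=[[0,0,0],[0,0,0],[0,0,0],[0,0,0],[0,0,0]])

```text
clock: 12.23
tool_pos: [0.515, -0.1803, 0.3506]
tool_rot: [[-0.992, 0.123, -0.001], [0.123, 0.992, 0.001], [0.001, 0.001, -1.0]]
wrist_force: [1.2, -0.2, -1.5]
width: 0.0452
grip_force: 61.6
```

send_rows(fingers=[1,1,1,1,1], translation=[[0.6,3.6,0],[1.2,7.2,0],[1.9,10.8,0],[2.5,14.4,0],[3.1,18,0]], turn=[[0,0,0],[0,0,0],[0,0,0],[0,0,0],[0,0,0]])

```text
clock: 12.65
tool_pos: [0.5062, 0.0022, 0.3509]
tool_rot: [[-0.992, 0.123, -0.001], [0.123, 0.992, 0.0], [0.001, 0.0, -1.0]]
wrist_force: [1.6, 0.9, -2.6]
width: 0.0455
grip_force: 61.6
```

send_rows(fingers=[1,1,1,1,1], translation=[[0.6,3,0],[1,5,0],[1,6.4,0],[1,6.4,0],[1,6.4,0]], turn=[[0,0,-4],[0,0,-8],[0,0,-11.3],[0,0,-11.3],[0,0,-11.3]])

```text
clock: 13.07
tool_pos: [0.5047, 0.0659, 0.3509]
tool_rot: [[-0.997, -0.075, -0.001], [-0.075, 0.997, -0.0], [0.001, -0.0, -1.0]]
wrist_force: [-0.1, -0.9, -2.8]
width: 0.0457
grip_force: 61.6
```

Run:
```python
from h import *
state(); to(P(-.0025,-.028,.0705),94.3)
p=manip.snapshot('top')
f=fit_tops(p,[[.4315,.0587,TH]],z=.084,thr=70,save='pics/f5.png')
```

```text
t 13.07 grasp [0.5044 0.0658 0.1962] yaw_y 94.32 zax [-0.0014 -0.0004 -1.    ] F [-0.0952 -0.8564 -2.7847] w 0.045691257069471324 grip 61.58356994390488 q [ 0.0809 -0.0096  2.0129 -0.0004  1.1397 -1.565 ]
delta cm [-0.12  0.05 12.57] turn [-0.02 -0.08  0.02]
cost 836.0 dark 1210
heel [0.4115 0.049 ] yaw 4.0
```

send_rows(fingers=[1,1,1,1,1], translation=[[-0.1,0,2.5],[-0.1,0,5],[-0.1,0,7.5],[-0.1,0,9],[-0.1,0,10.5]], turn=[[0,0,0],[0,0,0],[0,0,0],[0,0,0],[0,0,0]])

```text
clock: 13.53
tool_pos: [0.5054, 0.064, 0.2449]
tool_rot: [[-0.997, -0.072, -0.002], [-0.072, 0.997, -0.001], [0.002, -0.0, -1.0]]
wrist_force: [0.1, -0.1, -1.1]
width: 0.0448
grip_force: 61.7
```

send_rows(fingers=[1,1,1,1,1], translation=[[0,0,0.6],[0,0,1.2],[0,0,1.7],[0,0,2],[0,0,2.1]], turn=[[0,0,0],[0,0,0],[0,0,0],[0,0,0],[0,0,0]])

```text
clock: 13.95
tool_pos: [0.5064, 0.0652, 0.2258]
tool_rot: [[-0.997, -0.074, 0.0], [-0.074, 0.997, -0.0], [-0.0, -0.0, -1.0]]
wrist_force: [0.5, -0.4, -1.7]
width: 0.0452
grip_force: 61.7
```

send_rows(fingers=[1,0.6,0.3,0,0], translation=[[0,0,0],[0,0,0],[0,0,0],[0,0,0],[0,0,0]], turn=[[0,0,0],[0,0,0],[0,0,0],[0,0,0],[0,0,0]])

```text
clock: 14.37
tool_pos: [0.5065, 0.0655, 0.2264]
tool_rot: [[-0.997, -0.075, 0.001], [-0.075, 0.997, 0.0], [-0.001, -0.0, -1.0]]
wrist_force: [-0.6, -0.3, 0.5]
width: 0.0793
grip_force: 0.0
```

send_rows(fingers=[0,0,0,0,0], translation=[[0,0,-1],[0,0,-3.5],[0,0,-7],[0,0,-11],[0,0,-15]], turn=[[0,0,0],[0,0,0],[0,0,0],[0,0,0],[0,0,0]])

```text
clock: 14.78
tool_pos: [0.5055, 0.0654, 0.3776]
tool_rot: [[-0.997, -0.075, -0.001], [-0.075, 0.997, -0.0], [0.001, 0.0, -1.0]]
wrist_force: [0.6, 0.6, 0.1]
width: 0.0855
grip_force: 0.0
```

Run:
```python
from h import *
state(); to([.57,-.36,.222],98)
p=wrist(); cv2.imwrite('pics/w6.png',p['img'][:,:,::-1])
f=fit_tops(p,[[.4315,.0587,TH],[*P(-.0025,-.028,0)[:2],TH]],z=.084,thr=62,save='pics/f6.png',roi=(slice(0,300),slice(240,400)))
```

```text
t 14.78 grasp [0.5054 0.0654 0.2229] yaw_y 94.27 zax [-0.0009 -0.0001 -1.    ] F [0.622  0.6041 0.0511] w 0.08551602847820905 grip 0.0 q [ 0.0798 -0.031   1.9825  0.      1.1911 -1.5656]
delta cm [ -3.26 -42.9    0.09] turn [ 0.   -0.05 -3.73]
cost 2013.9761962890625 dark 3454
heel [0.469  0.0626] yaw 8.7
heel [0.5034 0.0657] yaw 4.3
```

View pics/f6.png

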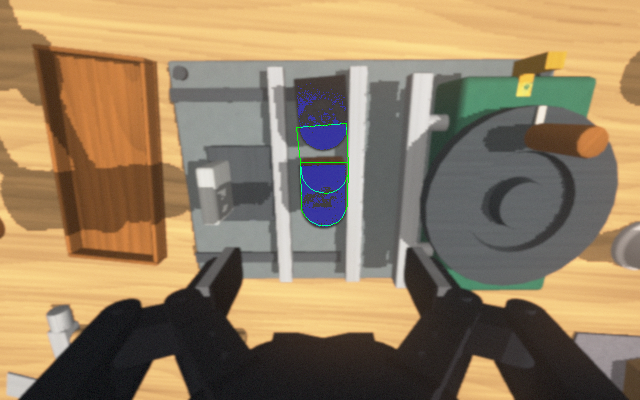

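send_rows(fingers=[0,0,0,0,0], translation=[[-0.3,-3.9,0],[-0.6,-7.8,0],[-0.9,-11.7,0],[-1.2,-15.6,0],[-1.5,-19.5,0]], turn=[[0,0,0],[0,0,0],[0,0,0],[0,0,0],[0,0,0]])

```text
clock: 15.25
tool_pos: [0.5356, -0.1295, 0.3769]
tool_rot: [[-0.997, -0.075, 0.002], [-0.075, 0.997, -0.0], [-0.002, -0.001, -1.0]]
wrist_force: [0.7, -0.1, -0.2]
width: 0.0854
grip_force: 0.0
```

send_rows(fingers=[0,0,0,0,0], translation=[[-0.3,-3.9,0],[-0.6,-7.8,0],[-0.9,-11.7,0],[-1.2,-15.6,0],[-1.5,-19.5,0]], turn=[[0,0,0],[0,0,0],[0,0,0],[0,0,-4],[0,0,-7]])

```text
clock: 15.67
tool_pos: [0.565, -0.3233, 0.3766]
tool_rot: [[-0.98, -0.198, 0.001], [-0.198, 0.98, -0.0], [-0.001, -0.001, -1.0]]
wrist_force: [1.3, 1.1, -0.1]
width: 0.0853
grip_force: 0.0
```

send_rows(fingers=[0,0,0], translation=[[0,-2,0],[0,-3,0],[0,-3,0]], turn=[[0,0,0],[0,0,0],[0,0,0]])

```text
clock: 15.92
tool_pos: [0.5709, -0.3526, 0.3759]
tool_rot: [[-0.981, -0.193, 0.0], [-0.193, 0.981, -0.0], [-0.0, -0.001, -1.0]]
wrist_force: [-0.2, 0.2, 0.3]
width: 0.0858
grip_force: 0.0
```

Run:
```python
from h import *
state()
p=wrist(); 
L=[(np.round(r['location'],3).tolist(),round(r['conf'],2)) for r in manip.landmark_of(p,'heel1')][:4];print(L)
i=np.array([[.5906,-.3847,np.radians(11.9)]])
f=fit_tops(p,i,save='pics/f7.png',thr=64,roi=(slice(0,330),slice(240,400)))
to([*f[0,:2],.048],np.degrees(f[0,2])+90)
t=manip.snapshot('top');print('top',[(np.round(r['location'],3).tolist(),round(r['conf'],2)) for r in manip.landmark_of(t,'heel1')][:5])
```

```text
t 15.92 grasp [ 0.571  -0.3527  0.2212] yaw_y 101.12 zax [ 0.0004 -0.0005 -1.    ] F [-0.2179  0.1562  0.3235] w 0.08577540361113976 grip 0.0 q [-0.5904  0.2744  1.6445 -0.0002  1.2221 -2.3552]
[([0.592, -0.381, -0.002], 0.85), ([0.768, -0.174, -0.0], 0.71)]
cost 200.0 dark 2170
heel [ 0.592  -0.3841] yaw 10.6
delta cm [-1.4  -3.79 17.3 ] turn [ 0.06 -0.01  0.63]
top [([0.43, 0.059, 0.021], 0.79), ([0.507, 0.066, 0.018], 0.58), ([0.597, -0.388, 0.001], 0.5)]
```

send_rows(fingers=[0,0,0,0,0], translation=[[-0.7,-1.9,0],[-1.4,-3.8,2],[-1.4,-3.8,5],[-1.4,-3.8,8],[-1.4,-3.8,11]], turn=[[0,0,0],[0,0,0],[0,0,0],[0,0,0],[0,0,0]])

```text
clock: 16.53
tool_pos: [0.5926, -0.3836, 0.2655]
tool_rot: [[-0.98, -0.197, 0.001], [-0.197, 0.98, -0.0], [-0.001, -0.001, -1.0]]
wrist_force: [0.2, -0.3, -0.8]
width: 0.0856
grip_force: 0.0
```

send_rows(fingers=[0,0,0,0,0], translation=[[0,0,2.5],[0,0,4.5],[0,0,6],[0,0,6.4],[0,0,6.4]], turn=[[0,0,0],[0,0,0],[0,0,0],[0,0,0],[0,0,0]])

```text
clock: 16.95
tool_pos: [0.5918, -0.3839, 0.2004]
tool_rot: [[-0.98, -0.197, -0.002], [-0.197, 0.98, 0.002], [0.002, 0.002, -1.0]]
wrist_force: [0.1, 0.1, -0.0]
width: 0.0855
grip_force: 0.0
```

send_rows(fingers=[0.2,0.4,0.7,1,1], translation=[[0,0,0],[0,0,0],[0,0,0],[0,0,0],[0,0,0]], turn=[[0,0,0],[0,0,0],[0,0,0],[0,0,0],[0,0,0]])

```text
clock: 17.37
tool_pos: [0.593, -0.3858, 0.2041]
tool_rot: [[-0.981, -0.195, 0.003], [-0.195, 0.981, -0.002], [-0.003, -0.003, -1.0]]
wrist_force: [0.0, -0.0, 5.3]
width: 0.0454
grip_force: 63.1
```

send_rows(fingers=[1,1,1,1,1], translation=[[0,0,0],[0,0,-1.5],[0,0,-4.5],[0,0,-8],[0,0,-12]], turn=[[0,0,0],[0,0,0],[0,0,0],[0,0,0],[0,0,0]])

```text
clock: 17.78
tool_pos: [0.5909, -0.3846, 0.3208]
tool_rot: [[-0.981, -0.195, -0.005], [-0.195, 0.981, 0.003], [0.004, 0.004, -1.0]]
wrist_force: [0.2, -0.5, -1.5]
width: 0.045
grip_force: 62.2
```

send_rows(fingers=[1,1,1], translation=[[0,0,-2],[0,0,-3],[0,0,-3]], turn=[[0,0,0],[0,0,0],[0,0,0]])

```text
clock: 18.03
tool_pos: [0.5927, -0.3858, 0.3561]
tool_rot: [[-0.981, -0.195, 0.005], [-0.195, 0.981, -0.004], [-0.004, -0.005, -1.0]]
wrist_force: [0.4, -0.1, -1.6]
width: 0.0452
grip_force: 62.4
```

Run:
```python
from h import *
state(); to(P(.0725,-.028,.2),94.3)
```

```text
t 18.03 grasp [ 0.5935 -0.3863  0.2014] yaw_y 101.26 zax [ 0.0051 -0.0037 -1.    ] F [ 0.3657 -0.1021 -1.629 ] w 0.04518496629357663 grip 62.35322468032628 q [-0.6122  0.3523  1.5808 -0.0001  1.2022 -2.3795]
delta cm [-7.74 45.14 -0.04] turn [-0.25  0.26  6.96]
```

send_rows(fingers=[1,1,1,1,1], translation=[[-0.4,2.5,0],[-1,6,0],[-1.7,9.7,0],[-2.3,13.4,0],[-3,17.2,0]], turn=[[0,0,0],[0,0,0],[0,0,0],[0,0,0],[0,0,0]])

```text
clock: 18.45
tool_pos: [0.5863, -0.2091, 0.3482]
tool_rot: [[-0.981, -0.194, -0.005], [-0.194, 0.981, 0.002], [0.005, 0.003, -1.0]]
wrist_force: [1.1, 0.7, -1.2]
width: 0.0453
grip_force: 62.4
```

send_rows(fingers=[1,1,1,1,1], translation=[[-0.7,3.8,0],[-1.4,7.6,0],[-2,11.4,0],[-2.6,15.2,0],[-3.2,18.8,0]], turn=[[0,0,0],[0,0,0],[0,0,0],[0,0,0],[0,0,0]])

```text
clock: 18.87
tool_pos: [0.5809, -0.018, 0.3485]
tool_rot: [[-0.981, -0.195, -0.005], [-0.195, 0.981, 0.001], [0.005, 0.002, -1.0]]
wrist_force: [0.5, -0.4, -1.4]
width: 0.0453
grip_force: 62.4
```

send_rows(fingers=[1,1,1,1,1], translation=[[-0.7,3.8,0],[-1.3,7,0],[-1.6,9,0],[-1.6,9.1,0],[-1.6,9.1,0]], turn=[[0,0,2],[0,0,4],[0,0,6],[0,0,6.8],[0,0,6.8]])

```text
clock: 19.28
tool_pos: [0.5793, 0.0734, 0.349]
tool_rot: [[-0.997, -0.081, -0.005], [-0.081, 0.997, -0.001], [0.005, -0.0, -1.0]]
wrist_force: [-0.7, -0.5, -2.0]
width: 0.0454
grip_force: 62.4
```

Run:
```python
from h import *
state(); to(P(.0725,-.028,.0705),94.3)
```

```text
t 19.28 grasp [0.5785 0.0733 0.1943] yaw_y 94.62 zax [-0.0048 -0.0008 -1.    ] F [-0.7232 -0.5054 -1.9704] w 0.045423480990683815 grip 62.409872677092864 q [ 0.0835  0.1361  1.8618 -0.0004  1.1485 -1.5677]
delta cm [-0.16 -0.14 12.37] turn [-0.02 -0.28  0.32]
```

send_rows(fingers=[1,1,1,1,1], translation=[[-0.2,-0.1,2.5],[-0.2,-0.1,5],[-0.2,-0.1,7.5],[-0.2,-0.1,9],[-0.2,-0.1,10.5]], turn=[[0,0,0.3],[0,0,0.3],[0,0,0.3],[0,0,0.3],[0,0,0.3]])

```text
clock: 19.7
tool_pos: [0.5812, 0.0697, 0.2434]
tool_rot: [[-0.997, -0.072, -0.005], [-0.072, 0.997, -0.001], [0.005, -0.001, -1.0]]
wrist_force: [-0.3, 0.0, -1.1]
width: 0.0453
grip_force: 62.5
```

send_rows(fingers=[1,1,1,1,1], translation=[[0,0,0.6],[0,0,1.1],[0,0,1.5],[0,0,1.8],[0,0,1.8]], turn=[[0,0,0],[0,0,0],[0,0,0],[0,0,0],[0,0,0]])

```text
clock: 20.12
tool_pos: [0.5827, 0.0712, 0.2287]
tool_rot: [[-0.997, -0.073, 0.0], [-0.073, 0.997, -0.0], [-0.0, -0.0, -1.0]]
wrist_force: [0.1, -0.1, -0.6]
width: 0.0453
grip_force: 62.4
```

Run:
```python
from h import *
state()
```

```text
t 20.12 grasp [0.5827 0.0712 0.074 ] yaw_y 94.16 zax [ 0.0002 -0.0001 -1.    ] F [ 0.0714 -0.0689 -0.6182] w 0.04525731107337101 grip 62.438023129405735 q [ 0.0792  0.268   1.95   -0.0001  0.9234 -1.5641]
```

send_rows(fingers=[1,1,0.6,0.3,0], translation=[[0,0,0.3],[0,0,0.4],[0,0,0.4],[0,0,0.4],[0,0,0.4]], turn=[[0,0,0],[0,0,0],[0,0,0],[0,0,0],[0,0,0]])

```text
clock: 20.53
tool_pos: [0.5829, 0.0716, 0.2254]
tool_rot: [[-0.997, -0.073, 0.001], [-0.073, 0.997, 0.0], [-0.001, 0.0, -1.0]]
wrist_force: [0.3, -0.2, -0.4]
width: 0.068
grip_force: 0.0
```

send_rows(fingers=[0,0,0,0,0], translation=[[0,0,0],[0,0,-2],[0,0,-5.5],[0,0,-9.5],[0,0,-13.5]], turn=[[0,0,0],[0,0,0],[0,0,0],[0,0,0],[0,0,0]])

```text
clock: 20.95
tool_pos: [0.582, 0.0715, 0.3606]
tool_rot: [[-0.997, -0.073, -0.002], [-0.073, 0.997, -0.0], [0.002, -0.0, -1.0]]
wrist_force: [1.3, 1.4, 1.1]
width: 0.0853
grip_force: 0.0
```

send_rows(fingers=[0,0,0,0,0], translation=[[1.8,-2.9,0],[3.6,-5.8,0],[5.4,-8.7,0],[7.2,-11.5,0],[7.2,-11.5,0]], turn=[[0,0,0],[0,0,0],[0,0,0],[0,0,0],[0,0,0]])

```text
clock: 21.37
tool_pos: [0.5168, -0.0519, 0.36]
tool_rot: [[-0.998, -0.07, -0.001], [-0.07, 0.998, -0.002], [0.001, -0.002, -1.0]]
wrist_force: [0.5, 0.2, 0.1]
width: 0.0853
grip_force: 0.0
```

Run:
```python
from h import *
state(); to(P(0,-.143,.068),94.3)
p=wrist(); cv2.imwrite('pics/w8.png',p['img'][:,:,::-1]); np.savez('w8.npz',**{k:v for k,v in p.items() if k in('img','mtx','T')})
print('fin',[(np.round(r['location'],3).tolist(),round(r['conf'],2)) for r in manip.landmark_of(p,'jaw_fin')][:3])
t=manip.snapshot('top');print('top',[(np.round(r['location'],3).tolist(),round(r['conf'],2)) for r in manip.landmark_of(t,'heel1')][:5])
```

```text
t 21.37 grasp [ 0.5167 -0.0523  0.2053] yaw_y 93.99 zax [-0.0011 -0.0024 -1.    ] F [0.5438 0.1815 0.138 ] w 0.08528792219390237 grip 0.0 q [-0.1472  0.0027  1.983  -0.0027  1.1566 -1.7866]
delta cm [-0.03  0.41 13.73] turn [-0.13 -0.07 -0.31]
fin [([0.516, -0.051, 0.065], 0.62)]
top [([0.505, 0.07, 0.019], 0.89), ([0.434, 0.058, 0.02], 0.68), ([0.586, 0.066, 0.021], 0.67)]
```

View pics/w8.png

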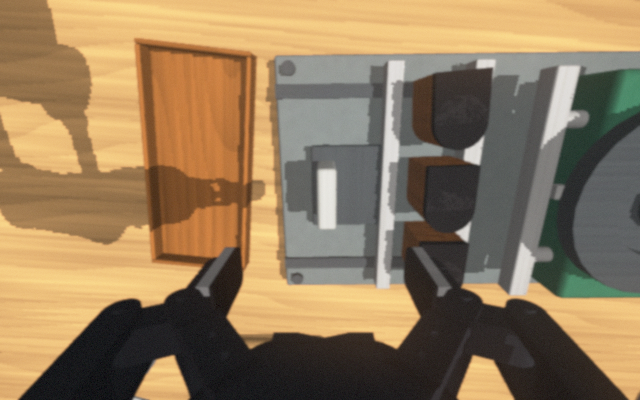

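send_rows(fingers=[0,0,0,0,0], translation=[[0,0.2,2.5],[0,0.2,5.5],[0,0.2,8.5],[0,0.2,11],[0,0.2,12.5]], turn=[[0,0,0],[0,0,0],[0,0,0],[0,0,0],[0,0,0]])

```text
clock: 21.98
tool_pos: [0.5183, -0.0449, 0.2315]
tool_rot: [[-0.997, -0.075, -0.004], [-0.075, 0.997, 0.001], [0.004, 0.001, -1.0]]
wrist_force: [0.3, -1.0, -0.4]
width: 0.0854
grip_force: 0.0
```

send_rows(fingers=[0,0,0.3,0.6,1], translation=[[0,0,0.7],[0,0,1],[0,0,1],[0,0,1],[0,0,1]], turn=[[0,0,0],[0,0,0],[0,0,0],[0,0,0],[0,0,0]])

```text
clock: 22.4
tool_pos: [0.52, -0.0463, 0.2262]
tool_rot: [[-0.997, -0.073, 0.003], [-0.073, 0.997, -0.0], [-0.003, -0.001, -1.0]]
wrist_force: [0.3, -0.2, 0.6]
width: 0.0515
grip_force: 0.0
```

send_rows(fingers=[1,1,1,1,1], translation=[[0,0,0],[0,0,0],[0,0,0],[0,0,0],[0,0,0]], turn=[[0,0,0],[0,0,0],[0,0,0],[0,0,0],[0,0,0]])

```text
clock: 22.82
tool_pos: [0.5195, -0.047, 0.226]
tool_rot: [[-0.997, -0.073, 0.002], [-0.073, 0.997, -0.001], [-0.002, -0.001, -1.0]]
wrist_force: [-1.1, -1.7, 6.3]
width: 0.0168
grip_force: 59.9
```

send_rows(fingers=[1,1,1,1,1], translation=[[0,0.2,0],[0,0.5,0],[0,0.8,0],[0,1.1,0],[0,1.4,0]], turn=[[0,0,0],[0,0,0],[0,0,0],[0,0,0],[0,0,0]])

```text
clock: 23.23
tool_pos: [0.5185, -0.0336, 0.226]
tool_rot: [[-0.997, -0.074, 0.002], [-0.074, 0.997, -0.003], [-0.002, -0.003, -1.0]]
wrist_force: [-2.4, -8.0, 5.3]
width: 0.0169
grip_force: 59.8
```

send_rows(fingers=[1,1,1,1,1], translation=[[0,0.2,0],[0,0.3,0],[0,0.5,0],[0,0.6,0],[0,0.6,0]], turn=[[0,0,0],[0,0,0],[0,0,0],[0,0,0],[0,0,0]])

```text
clock: 23.65
tool_pos: [0.518, -0.028, 0.226]
tool_rot: [[-0.997, -0.074, 0.002], [-0.074, 0.997, -0.004], [-0.002, -0.004, -1.0]]
wrist_force: [-2.5, -9.0, 6.0]
width: 0.0171
grip_force: 59.8
```

Run:
```python
from h import *
s=state(); g=(s['tool_pos']+s['tool_rot'][:,2]*.1547)[:2]-O; print('fin y',g@PY)
p=wrist(); cv2.imwrite('pics/w9.png',p['img'][:,:,::-1])
```

```text
t 23.65 grasp [ 0.5183 -0.0285  0.0713] yaw_y 94.25 zax [ 0.0018 -0.0035 -1.    ] F [-2.4998 -9.0439  5.9958] w 0.017133176906752597 grip 59.841293692588806 q [-0.1009  0.1543  2.0972 -0.0043  0.888  -1.7431]
fin y -0.12361861150546595
```

View pics/w9.png

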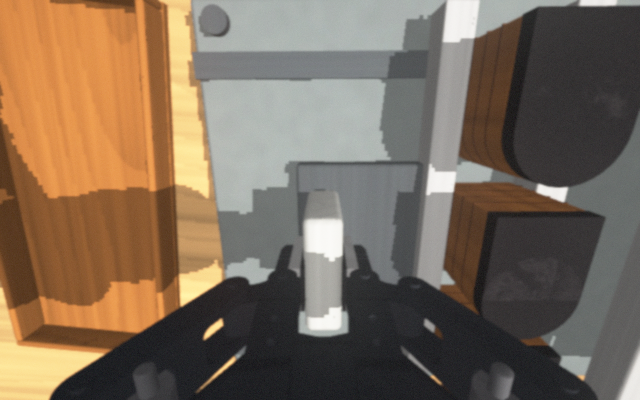

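send_rows(fingers=[1,1,1,1], translation=[[0,0.1,0],[0,0.2,0],[0,0.25,0],[0,0.25,0]], turn=[[0,0,0],[0,0,0],[0,0,0],[0,0,0]])

```text
clock: 24.03
tool_pos: [0.5179, -0.0266, 0.2261]
tool_rot: [[-0.997, -0.075, 0.002], [-0.075, 0.997, -0.006], [-0.002, -0.006, -1.0]]
wrist_force: [-2.3, -15.4, 5.4]
width: 0.0173
grip_force: 59.8
```

send_rows(fingers=[1,1,1], translation=[[0,0.1,0],[0,0.15,0],[0,0.15,0]], turn=[[0,0,0],[0,0,0],[0,0,0]])

```text
clock: 24.28
tool_pos: [0.5179, -0.0262, 0.2261]
tool_rot: [[-0.997, -0.075, 0.002], [-0.075, 0.997, -0.008], [-0.002, -0.008, -1.0]]
wrist_force: [-1.8, -21.0, 4.4]
width: 0.0173
grip_force: 59.8
```

send_rows(fingers=[1,1,1,1], translation=[[0,0.1,0],[0,0.2,0],[0,0.3,0],[0,0.3,0]], turn=[[0,0,0],[0,0,0],[0,0,0],[0,0,0]])

```text
clock: 24.62
tool_pos: [0.5178, -0.0253, 0.2261]
tool_rot: [[-0.997, -0.076, 0.003], [-0.076, 0.997, -0.013], [-0.002, -0.013, -1.0]]
wrist_force: [-2.0, -34.9, 2.6]
width: 0.0171
grip_force: 60.3
```

Run:
```python
from h import *
s=state(); g=(s['tool_pos']+s['tool_rot'][:,2]*.1547)[:2]-O; print('fin y',g@PY)
```

```text
t 24.62 grasp [ 0.5182 -0.0273  0.0714] yaw_y 94.35 zax [ 0.0027 -0.0128 -0.9999] F [ -1.9585 -34.929    2.5502] w 0.017088744653261524 grip 60.33644735813141 q [-0.0927  0.1532  2.0983 -0.0161  0.8862 -1.7294]
fin y -0.1223827100976915
```

send_rows(fingers=[0.7,0.4,0.1,0,0], translation=[[0,0,0],[0,-0.2,0],[0,-0.4,0],[0,-0.5,0],[0,-0.5,0]], turn=[[0,0,0],[0,0,0],[0,0,0],[0,0,0],[0,0,0]])

```text
clock: 25.03
tool_pos: [0.5173, -0.0244, 0.2246]
tool_rot: [[-0.997, -0.073, -0.0], [-0.073, 0.997, 0.0], [0.0, 0.0, -1.0]]
wrist_force: [-0.4, -0.2, -0.0]
width: 0.0731
grip_force: 0.0
```

send_rows(fingers=[0,0,0,0,0], translation=[[0,0,0],[0,0,0],[0,0,-2],[0,0,-5.5],[0,0,-9]], turn=[[0,0,0],[0,0,0],[0,0,0],[0,0,0],[0,0,0]])

```text
clock: 25.45
tool_pos: [0.5163, -0.024, 0.3139]
tool_rot: [[-0.997, -0.073, -0.005], [-0.073, 0.997, 0.001], [0.005, 0.001, -1.0]]
wrist_force: [0.9, -0.3, 0.5]
width: 0.0856
grip_force: 0.0
```

send_rows(fingers=[0,0,0,0,0], translation=[[0,0,-3],[0,0,-6.5],[0,0,-9],[0,0,-9],[0,0,-9]], turn=[[0,0,0],[0,0,0],[0,0,0],[0,0,0],[0,0,0]])

```text
clock: 25.87
tool_pos: [0.5179, -0.0243, 0.407]
tool_rot: [[-0.997, -0.073, 0.005], [-0.073, 0.997, -0.0], [-0.005, -0.001, -1.0]]
wrist_force: [-0.6, 0.3, -0.7]
width: 0.0853
grip_force: 0.0
```

```bash
sed -i 's/O=np.array(\[.506,.0945\])/O=np.array([.506,.0935])/' h.py
python3 - <<'E'
from h import *
state(); to(P(-.06,.15,.25),94.3)
t=manip.snapshot('top');print('top',[(np.round(r['location'],3).tolist(),round(r['conf'],2)) for r in manip.landmark_of(t,'heel1')][:5])
print([(np.round(r['location'],3).tolist(),round(r['conf'],2)) for r in manip.landmark_of(t,'jaw_fin')][:5])
E
```

```text
t 25.87 grasp [ 0.5187 -0.0243  0.2523] yaw_y 94.2 zax [ 0.0048 -0.0004 -1.    ] F [-0.5532  0.2827 -0.7267] w 0.08525863783520556 grip 0.0 q [-0.0949 -0.0372  1.933   0.0001  1.241  -1.739 ]
delta cm [ 6.36 26.82  0.18] turn [-0.04  0.27 -0.1 ]
top [([0.585, 0.072, 0.022], 0.8), ([0.433, 0.064, 0.02], 0.71), ([0.507, 0.072, 0.018], 0.64)]
[([0.52, -0.026, 0.07], 0.63)]
```

send_rows(fingers=[0,0,0,0,0], translation=[[0.9,3.8,0],[1.8,7.6,0],[2.7,11.4,0],[3.6,15.2,0],[4.5,19,0]], turn=[[0,0,0],[0,0,0],[0,0,0],[0,0,0],[0,0,0]])

```text
clock: 26.43
tool_pos: [0.4572, 0.1629, 0.4024]
tool_rot: [[-0.997, -0.072, -0.004], [-0.072, 0.997, -0.001], [0.004, -0.001, -1.0]]
wrist_force: [1.1, 1.2, -0.2]
width: 0.0855
grip_force: 0.0
```

send_rows(fingers=[0,0,0,0], translation=[[0.9,3.8,0],[1.8,7.8,0],[1.8,7.8,0],[1.8,7.8,0]], turn=[[0,0,0],[0,0,0],[0,0,0],[0,0,0]])

```text
clock: 26.77
tool_pos: [0.4337, 0.2399, 0.4026]
tool_rot: [[-0.997, -0.078, -0.003], [-0.078, 0.997, -0.002], [0.003, -0.002, -1.0]]
wrist_force: [-0.2, -0.1, 0.1]
width: 0.0853
grip_force: 0.0
```

Run:
```python
from h import *
state(); to(P(-.06,.15,.139),94.3)
p=wrist(); cv2.imwrite('pics/w10.png',p['img'][:,:,::-1]); np.savez('w10.npz',**{k:v for k,v in p.items() if k in('img','mtx','T')})
for t in ['crank','wheel_axis']:print(t,[(np.round(r['location'],3).tolist(),round(r['conf'],2)) for r in manip.landmark_of(p,t)][:3])
```

```text
t 26.77 grasp [0.4332 0.2397 0.2479] yaw_y 94.46 zax [-0.0034 -0.0018 -1.    ] F [-0.2127 -0.1446  0.0899] w 0.08529555840714197 grip 0.0 q [ 0.4552 -0.0769  1.9788 -0.0001  1.2435 -1.1934]
delta cm [-0.15 -0.13 10.89] turn [-0.09 -0.2   0.16]
crank [([0.434, 0.236, 0.14], 0.66)]
wheel_axis [([0.495, 0.242, 0.136], 0.58), ([0.51, 0.07, 0.019], 0.39)]
```

View pics/w10.png

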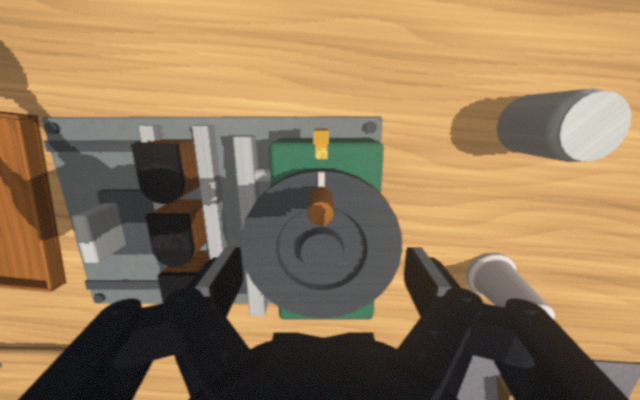

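Run:
```python
from h import *
p=dict(np.load('w10.npz'))
print(px2w(p,[(321,213)],.163), px2w(p,[(241,240),(402,240),(321,170),(321,318)],.11))
for pt in [P(-.06,.15,.163),P(0,.15,.11),P(-.085,.15,.11),P(.085,.15,.11),P(0,.065,.11),P(0,.235,.11)]: print(proj(p,np.array([pt])))
# crank turn increments in tool axes
for k in range(0,25): a=np.radians(15*k); print(15*k, np.round([-( -6*np.cos(a)+6), 6*np.sin(a)],2), end=' ')
```

```text
[[0.4333 0.2375 0.163 ]] [[0.4885 0.1582 0.11  ]
 [0.4754 0.3244 0.11  ]
 [0.4087 0.2353 0.11  ]
 [0.5787 0.2482 0.11  ]]
[[322.1491 214.9965]]
[[322.2012 251.2618]]
[[322.4025 171.4061]]
[[322.0313 318.6444]]
[[241.17   251.0109]]
[[403.219  251.5127]]
0 [-0.  0.] 15 [-0.2   1.55] 30 [-0.8  3. ] 45 [-1.76  4.24] 60 [-3.   5.2] 75 [-4.45  5.8 ] 90 [-6.  6.] 105 [-7.55  5.8 ] 120 [-9.   5.2] 135 [-10.24   4.24] 150 [-11.2   3. ] 165 [-11.8    1.55] 180 [-12.   0.] 195 [-11.8   -1.55] 210 [-11.2  -3. ] 225 [-10.24  -4.24] 240 [-9.  -5.2] 255 [-7.55 -5.8 ] 270 [-6. -6.] 285 [-4.45 -5.8 ] 300 [-3.  -5.2] 315 [-1.76 -4.24] 330 [-0.8 -3. ] 345 [-0.2  -1.55] 360 [-0. -0.]
```

send_rows(fingers=[0,0,0,0,0], translation=[[-0.1,-0.1,2.5],[-0.1,-0.1,5.5],[-0.1,-0.1,8],[-0.1,-0.1,10],[-0.1,-0.1,10.8]], turn=[[0,0,0],[0,0,0],[0,0,0],[0,0,0],[0,0,0]])

```text
clock: 27.33
tool_pos: [0.4352, 0.2348, 0.2929]
tool_rot: [[-0.998, -0.07, -0.006], [-0.07, 0.998, -0.003], [0.006, -0.003, -1.0]]
wrist_force: [-1.5, -0.0, -0.3]
width: 0.0855
grip_force: 0.0
```

send_rows(fingers=[0,0,0], translation=[[0,0,0],[0,0,0],[0,0,0]], turn=[[0,0,0],[0,0,0],[0,0,0]])

```text
clock: 27.58
tool_pos: [0.4372, 0.237, 0.2982]
tool_rot: [[-0.997, -0.072, 0.002], [-0.072, 0.997, 0.001], [-0.002, 0.001, -1.0]]
wrist_force: [0.2, -0.6, 0.6]
width: 0.0852
grip_force: 0.0
```

Run:
```python
from h import *
state(); to(P(-.06,.15,.139),94.3)
```

```text
t 27.58 grasp [0.4375 0.2372 0.1435] yaw_y 94.1 zax [ 0.0023  0.0011 -1.    ] F [ 0.2102 -0.6412  0.6048] w 0.0851643497397317 grip 0.0 q [ 0.4468  0.0207  2.0877 -0.0001  1.0306 -1.1956]
delta cm [0.21 0.17 0.45] turn [ 0.05  0.14 -0.2 ]
```

send_rows(fingers=[0,0,0.3,0.6,1], translation=[[0.2,0.1,0.3],[0.2,0.1,0.3],[0.2,0.1,0.3],[0.2,0.1,0.3],[0.2,0.1,0.3]], turn=[[0,0,0],[0,0,0],[0,0,0],[0,0,0],[0,0,0]])

```text
clock: 28.0
tool_pos: [0.434, 0.2383, 0.2941]
tool_rot: [[-0.997, -0.073, 0.001], [-0.073, 0.997, 0.0], [-0.001, 0.0, -1.0]]
wrist_force: [-0.3, -0.3, 0.4]
width: 0.0518
grip_force: 0.0
```

send_rows(fingers=[1,1,1,1,1], translation=[[0,0,0],[0,0,0],[0,0,0],[0,0,0],[0,0,0]], turn=[[0,0,0],[0,0,0],[0,0,0],[0,0,0],[0,0,0]])

```text
clock: 28.42
tool_pos: [0.4341, 0.2382, 0.294]
tool_rot: [[-0.997, -0.073, 0.0], [-0.073, 0.997, 0.0], [-0.0, 0.0, -1.0]]
wrist_force: [-1.0, -1.0, 3.6]
width: 0.0208
grip_force: 58.5
```

Run:
```python
from h import *
state(); to(P(-.06,.15,.139),94.3)
p=wrist(); cv2.imwrite('pics/w11.png',p['img'][:,:,::-1]); np.savez('w11.npz',**{k:v for k,v in p.items() if k in('img','mtx','T')})
```

```text
t 28.42 grasp [0.4341 0.2382 0.1393] yaw_y 94.17 zax [ 0.  0. -1.] F [-1.0442 -0.9614  3.6324] w 0.020808252220685646 grip 58.53703737258911 q [ 0.4515  0.0223  2.0948  0.      1.0244 -1.1921]
delta cm [-0.09  0.04  0.03] turn [ 0.    0.   -0.13]
```

View pics/w11.png

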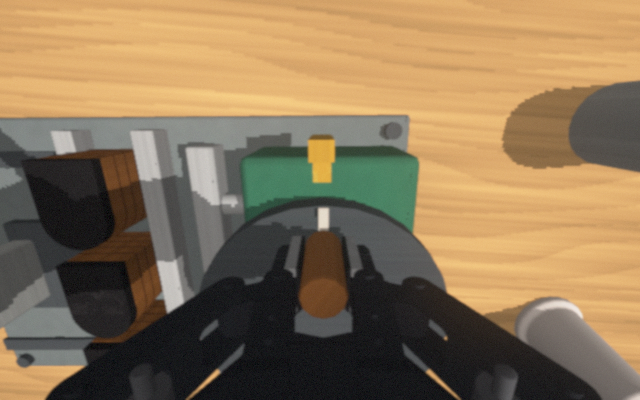

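send_rows(fingers=[1,1,1,1,1], translation=[[-0.07,0.94,0],[-0.29,1.85,0],[-0.65,2.72,0],[-1.15,3.53,0],[-1.76,4.24,0]], turn=[[0,0,0],[0,0,0],[0,0,0],[0,0,0],[0,0,0]])

```text
clock: 28.88
tool_pos: [0.449, 0.2824, 0.294]
tool_rot: [[-0.997, -0.073, 0.001], [-0.073, 0.997, -0.0], [-0.001, -0.0, -1.0]]
wrist_force: [0.8, -4.6, 5.1]
width: 0.0204
grip_force: 59.3
```

send_rows(fingers=[1,1,1,1,1], translation=[[-0.71,0.61,0],[-1.52,1.11,0],[-2.39,1.47,0],[-3.3,1.69,0],[-4.24,1.76,0]], turn=[[0,0,0],[0,0,0],[0,0,0],[0,0,0],[0,0,0]])

```text
clock: 29.3
tool_pos: [0.4902, 0.3026, 0.294]
tool_rot: [[-0.997, -0.074, -0.0], [-0.074, 0.997, -0.002], [0.001, -0.002, -1.0]]
wrist_force: [-2.7, -5.9, 8.0]
width: 0.0207
grip_force: 59.3
```

send_rows(fingers=[1,1,1,1,1], translation=[[-0.94,-0.07,0],[-1.85,-0.29,0],[-2.72,-0.65,0],[-3.53,-1.15,0],[-4.24,-1.76,0]], turn=[[0,0,0],[0,0,0],[0,0,0],[0,0,0],[0,0,0]])

```text
clock: 29.72
tool_pos: [0.5333, 0.2882, 0.2939]
tool_rot: [[-0.997, -0.073, -0.002], [-0.073, 0.997, -0.001], [0.002, -0.0, -1.0]]
wrist_force: [-6.8, -3.0, 8.8]
width: 0.0204
grip_force: 59.4
```

send_rows(fingers=[1,1,1,1,1], translation=[[-0.61,-0.71,0],[-1.11,-1.52,0],[-1.47,-2.39,0],[-1.69,-3.3,0],[-1.76,-4.24,0]], turn=[[0,0,0],[0,0,0],[0,0,0],[0,0,0],[0,0,0]])

```text
clock: 30.13
tool_pos: [0.5539, 0.2479, 0.294]
tool_rot: [[-0.997, -0.073, -0.001], [-0.073, 0.997, 0.002], [0.001, 0.002, -1.0]]
wrist_force: [-4.7, 2.3, 6.1]
width: 0.0203
grip_force: 59.3
```

send_rows(fingers=[1,1,1,1,1], translation=[[0.07,-0.94,0],[0.29,-1.85,0],[0.65,-2.72,0],[1.15,-3.53,0],[1.76,-4.24,0]], turn=[[0,0,0],[0,0,0],[0,0,0],[0,0,0],[0,0,0]])

```text
clock: 30.55
tool_pos: [0.5395, 0.2033, 0.294]
tool_rot: [[-0.997, -0.073, 0.002], [-0.073, 0.997, 0.001], [-0.002, 0.001, -1.0]]
wrist_force: [-0.8, 5.6, 4.6]
width: 0.0208
grip_force: 59.1
```

send_rows(fingers=[1,1,1,1,1], translation=[[0.71,-0.61,0],[1.52,-1.11,0],[2.39,-1.47,0],[3.3,-1.69,0],[4.24,-1.76,0]], turn=[[0,0,0],[0,0,0],[0,0,0],[0,0,0],[0,0,0]])

```text
clock: 30.97
tool_pos: [0.4977, 0.1823, 0.294]
tool_rot: [[-0.997, -0.072, 0.002], [-0.072, 0.997, 0.001], [-0.002, 0.0, -1.0]]
wrist_force: [2.7, 5.8, 2.5]
width: 0.0204
grip_force: 59.1
```

send_rows(fingers=[1,1,1,1,1], translation=[[0.94,0.07,0],[1.85,0.29,0],[2.72,0.65,0],[3.53,1.15,0],[4.24,1.76,0]], turn=[[0,0,0],[0,0,0],[0,0,0],[0,0,0],[0,0,0]])

```text
clock: 31.38
tool_pos: [0.4542, 0.197, 0.294]
tool_rot: [[-0.997, -0.073, 0.002], [-0.073, 0.997, -0.001], [-0.002, -0.001, -1.0]]
wrist_force: [4.8, 1.7, 1.6]
width: 0.0207
grip_force: 59.0
```

Run:
```python
from h import *
state(); to(P(-.06,.15,.139),94.17)
```

```text
t 31.38 grasp [0.4545 0.1969 0.1393] yaw_y 94.18 zax [ 0.002  -0.0007 -1.    ] F [4.8068 1.7026 1.591 ] w 0.020694465849208258 grip 58.9504873752594 q [ 0.3595  0.0218  2.0953 -0.0016  1.0228 -1.2835]
delta cm [1.62 4.28 0.02] turn [-0.05  0.11  0.01]
```

send_rows(fingers=[1,1,1,1,1], translation=[[0.61,0.71,0],[1.11,1.52,0],[1.47,2.39,0],[1.69,3.3,0],[1.75,3.9,0]], turn=[[0,0,0],[0,0,0],[0,0,0],[0,0,0],[0,0,0]])

```text
clock: 31.8
tool_pos: [0.4341, 0.2355, 0.294]
tool_rot: [[-0.997, -0.074, 0.001], [-0.074, 0.997, -0.001], [-0.001, -0.001, -1.0]]
wrist_force: [4.2, -3.4, 6.0]
width: 0.0207
grip_force: 59.2
```

send_rows(fingers=[1,1,1], translation=[[0,0.2,0],[0,0.34,0],[0,0.34,0]], turn=[[0,0,0],[0,0,0],[0,0,0]])

```text
clock: 32.05
tool_pos: [0.434, 0.2387, 0.294]
tool_rot: [[-0.997, -0.074, -0.0], [-0.074, 0.997, -0.001], [0.001, -0.0, -1.0]]
wrist_force: [1.8, -0.6, 6.6]
width: 0.0207
grip_force: 59.3
```

Run:
```python
from h import *
s=state(); 
d=np.array([.4341,.2382])-(s['tool_pos'][:2]+s['tool_rot'][:2,2]*.1547); print('short of start along PX,PY mm',d@PX*1000,d@PY*1000)
p=wrist(); im=p['img'][100:300,220:420,::-1]; q=np.load('w11.npz')['img'][100:300,220:420,::-1]
cv2.imwrite('pics/w12.png',cv2.resize(np.hstack([q,im]),None,fx=2,fy=2))
```

```text
t 32.05 grasp [0.4339 0.2386 0.1393] yaw_y 94.22 zax [-0.0005 -0.0005 -1.    ] F [ 1.7841 -0.5864  6.5763] w 0.020712124916665124 grip 59.26421284675598 q [ 0.4526  0.023   2.0942 -0.0003  1.0251 -1.1916]
short of start along PX,PY mm 0.12396359353043568 -0.43696074276639174
```

View pics/w12.png

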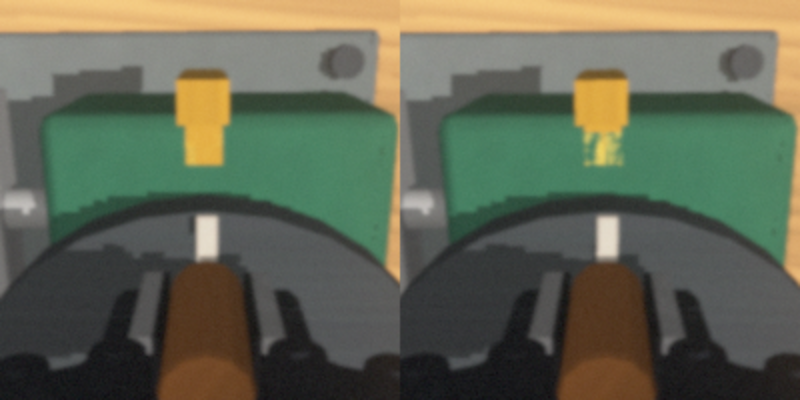

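send_rows(fingers=[0.7,0.4,0.1,0,0], translation=[[0,0,0],[0,0,0],[0,0,0],[0,0,0],[0,0,0]], turn=[[0,0,0],[0,0,0],[0,0,0],[0,0,0],[0,0,0]])

```text
clock: 32.52
tool_pos: [0.4335, 0.2379, 0.2928]
tool_rot: [[-0.997, -0.073, -0.002], [-0.073, 0.997, -0.001], [0.002, -0.001, -1.0]]
wrist_force: [-0.8, -0.3, -0.1]
width: 0.0728
grip_force: 0.0
```

send_rows(fingers=[0,0,0,0,0], translation=[[0,0,0],[0,0,-2],[0,0,-5],[0,0,-8],[0,0,-10.5]], turn=[[0,0,0],[0,0,0],[0,0,0],[0,0,0],[0,0,0]])

```text
clock: 32.93
tool_pos: [0.4341, 0.2381, 0.4004]
tool_rot: [[-0.997, -0.073, 0.0], [-0.073, 0.997, 0.0], [-0.0, 0.0, -1.0]]
wrist_force: [1.7, -0.3, 0.9]
width: 0.0853
grip_force: 0.0
```

send_rows(fingers=[0,0,0,0,0], translation=[[-0.8,-3.5,0],[-1.6,-7.2,0],[-2.4,-11,0],[-3.3,-14.8,0],[-4.1,-18.6,0]], turn=[[0,0,0],[0,0,0],[0,0,0],[0,0,0],[0,0,0]])

```text
clock: 33.35
tool_pos: [0.4886, 0.054, 0.3989]
tool_rot: [[-0.997, -0.073, 0.001], [-0.073, 0.997, 0.0], [-0.001, 0.0, -1.0]]
wrist_force: [0.4, 0.3, -0.2]
width: 0.0853
grip_force: 0.0
```

send_rows(fingers=[0,0,0,0,0], translation=[[-0.8,-3.5,0],[-1.5,-6.5,0],[-1.9,-8.5,0],[-1.9,-8.5,0],[-1.9,-8.5,0]], turn=[[0,0,0],[0,0,0],[0,0,0],[0,0,0],[0,0,0]])

```text
clock: 33.77
tool_pos: [0.5137, -0.0288, 0.3984]
tool_rot: [[-0.998, -0.07, -0.001], [-0.07, 0.998, 0.0], [0.001, 0.001, -1.0]]
wrist_force: [-0.5, -0.3, -0.3]
width: 0.0854
grip_force: 0.0
```

Run:
```python
from h import *
state(); to([.518,-.0265,.07],94.2)
t=manip.snapshot('top')
for n in ['heel1','crank','bar_face','jaw_fin']: print(n,[(np.round(r['location'],3).tolist(),round(r['conf'],2)) for r in manip.landmark_of(t,n)][:4])
```

```text
t 33.77 grasp [ 0.5136 -0.0287  0.2437] yaw_y 94.01 zax [-0.0008  0.0005 -1.    ] F [-0.4576 -0.3299 -0.3047] w 0.08540750032085478 grip 0.0 q [-0.1045 -0.0372  1.9491  0.0004  1.2305 -1.7455]
delta cm [-0.46  0.19 17.37] turn [ 0.03 -0.04 -0.19]
heel1 [([0.51, 0.072, 0.019], 0.93), ([0.583, 0.074, 0.022], 0.59), ([0.433, 0.061, 0.019], 0.57), ([0.497, 0.245, 0.142], 0.49)]
crank [([0.433, 0.236, 0.143], 0.37)]
bar_face [([0.503, 0.146, 0.065], 0.6)]
jaw_fin [([0.518, -0.027, 0.064], 0.96)]
```

send_rows(fingers=[0,0,0,0,0], translation=[[-0.4,0.2,3.5],[-0.4,0.2,7.2],[-0.4,0.2,11],[-0.4,0.2,14],[-0.4,0.2,16]], turn=[[0,0,0],[0,0,0],[0,0,0],[0,0,0],[0,0,0]])

```text
clock: 34.43
tool_pos: [0.5157, -0.0242, 0.2353]
tool_rot: [[-0.997, -0.074, -0.005], [-0.074, 0.997, 0.001], [0.005, 0.001, -1.0]]
wrist_force: [-0.3, 0.7, 0.6]
width: 0.0853
grip_force: 0.0
```

send_rows(fingers=[0,0,0.3,0.6,1], translation=[[0,0,0.9],[0,0,1.2],[0,0,1.2],[0,0,1.2],[0,0,1.2]], turn=[[0,0,0],[0,0,0],[0,0,0],[0,0,0],[0,0,0]])

```text
clock: 34.85
tool_pos: [0.5187, -0.0254, 0.2287]
tool_rot: [[-0.997, -0.073, 0.004], [-0.073, 0.997, -0.0], [-0.004, -0.001, -1.0]]
wrist_force: [-0.1, 0.4, 0.3]
width: 0.0517
grip_force: 0.0
```

send_rows(fingers=[1,1,1,1,1], translation=[[0,0,0],[0,0,0],[0,0,0],[0,0,0],[0,0,0]], turn=[[0,0,0],[0,0,0],[0,0,0],[0,0,0],[0,0,0]])

```text
clock: 35.27
tool_pos: [0.5182, -0.027, 0.2283]
tool_rot: [[-0.997, -0.074, 0.002], [-0.074, 0.997, -0.003], [-0.002, -0.004, -1.0]]
wrist_force: [-1.5, -6.5, 5.1]
width: 0.0173
grip_force: 60.0
```

send_rows(fingers=[1,1,1,1,1], translation=[[0,-0.3,0],[0,-0.8,0],[0,-1.4,0],[0,-2,0],[0,-2.6,0]], turn=[[0,0,0],[0,0,0],[0,0,0],[0,0,0],[0,0,0]])

```text
clock: 35.68
tool_pos: [0.5201, -0.0506, 0.2282]
tool_rot: [[-0.997, -0.073, 0.002], [-0.073, 0.997, 0.002], [-0.002, 0.002, -1.0]]
wrist_force: [-0.7, 7.1, 5.8]
width: 0.017
grip_force: 60.3
```

send_rows(fingers=[1,1,1,1,1], translation=[[0,-0.6,0],[0,-1.2,0],[0,-1.8,0],[0,-2.4,0],[0,-2.8,0]], turn=[[0,0,0],[0,0,0],[0,0,0],[0,0,0],[0,0,0]])

```text
clock: 36.1
tool_pos: [0.5223, -0.0788, 0.2283]
tool_rot: [[-0.997, -0.073, 0.003], [-0.073, 0.997, 0.002], [-0.003, 0.002, -1.0]]
wrist_force: [0.4, 7.4, 5.5]
width: 0.0172
grip_force: 60.2
```

Run:
```python
from h import *
s=state(); g=(s['tool_pos']+s['tool_rot'][:,2]*.1547)[:2]-O; print('fin y',g@PY)
```

```text
t 36.1 grasp [ 0.5227 -0.0786  0.0736] yaw_y 94.17 zax [ 0.0026  0.0017 -1.    ] F [0.3872 7.4379 5.5439] w 0.017234941166914982 grip 60.21682620048523 q [-0.1977  0.1676  2.0763  0.0028  0.8955 -1.843 ]
fin y -0.17284897419376177
```

send_rows(fingers=[1,1,1,1,1], translation=[[0,-0.3,0],[0,-0.5,0],[0,-0.7,0],[0,-0.9,0],[0,-0.9,0]], turn=[[0,0,0],[0,0,0],[0,0,0],[0,0,0],[0,0,0]])

```text
clock: 36.52
tool_pos: [0.5229, -0.087, 0.2282]
tool_rot: [[-0.997, -0.072, 0.002], [-0.072, 0.997, 0.003], [-0.003, 0.003, -1.0]]
wrist_force: [-0.5, 10.2, 5.5]
width: 0.017
grip_force: 60.6
```

send_rows(fingers=[1,1], translation=[[0,-0.2,0],[0,-0.2,0]], turn=[[0,0,0],[0,0,0]])

```text
clock: 36.68
tool_pos: [0.523, -0.0876, 0.2282]
tool_rot: [[-0.997, -0.072, 0.002], [-0.072, 0.997, 0.006], [-0.002, 0.006, -1.0]]
wrist_force: [-0.6, 18.2, 6.6]
width: 0.0168
grip_force: 60.8
```

Run:
```python
from h import *
s=state(); g=(s['tool_pos']+s['tool_rot'][:,2]*.1547)[:2]-O; print('fin y',g@PY)
```

```text
t 36.68 grasp [ 0.5233 -0.0866  0.0735] yaw_y 94.11 zax [ 0.0019  0.0064 -1.    ] F [-0.599  18.2466  6.5988] w 0.016773468727267777 grip 60.78367352485657 q [-0.2151  0.1716  2.0715  0.0085  0.8979 -1.8629]
fin y -0.18087374460370317
```

send_rows(fingers=[0.7,0.4,0.1,0,0], translation=[[0,0,0],[0,0.1,0],[0,0.2,0],[0,0.2,0],[0,0.2,0]], turn=[[0,0,0],[0,0,0],[0,0,0],[0,0,0],[0,0,0]])

```text
clock: 37.1
tool_pos: [0.5221, -0.0886, 0.2267]
tool_rot: [[-0.997, -0.072, 0.0], [-0.072, 0.997, -0.0], [-0.0, -0.0, -1.0]]
wrist_force: [-0.2, 0.5, -0.5]
width: 0.073
grip_force: 0.0
```

send_rows(fingers=[0,0,0,0,0], translation=[[0,0,0],[0,0,-3],[0,0,-7],[0,0,-11],[0,0,-14]], turn=[[0,0,0],[0,0,0],[0,0,0],[0,0,0],[0,0,0]])

```text
clock: 37.52
tool_pos: [0.5224, -0.0887, 0.3698]
tool_rot: [[-0.997, -0.072, 0.002], [-0.072, 0.997, -0.001], [-0.002, -0.001, -1.0]]
wrist_force: [0.2, -0.6, 0.3]
width: 0.0851
grip_force: 0.0
```

send_rows(fingers=[0,0,0,0,0], translation=[[0,3.5,-1],[0,7,-2],[0,10,-3],[0,10,-3],[0,10,-3]], turn=[[0,0,0],[0,0,0],[0,0,0],[0,0,0],[0,0,0]])

```text
clock: 37.93
tool_pos: [0.5149, 0.0124, 0.3976]
tool_rot: [[-0.997, -0.075, 0.002], [-0.075, 0.997, -0.0], [-0.002, -0.001, -1.0]]
wrist_force: [-0.1, 0.2, 0.4]
width: 0.0852
grip_force: 0.0
```

Run:
```python
from h import *
state()
p=wrist(); cv2.imwrite('pics/w13.png',p['img'][:,:,::-1]);np.savez('w13.npz',**{k:v for k,v in p.items() if k in('img','mtx','T')})
print([(np.round(r['location'],3).tolist(),round(r['conf'],2)) for r in manip.landmark_of(p,'heel1')][:4])
print([(np.round(r['location'],3).tolist(),round(r['conf'],2)) for r in manip.landmark_of(p,'tray')][:4])
print([(np.round(r['location'],3).tolist(),round(r['conf'],2)) for r in manip.landmark_of(p,'jaw_fin')][:4])
q=dict(np.load('w8.npz')); print('tray w8',px2w(q,[(135,39),(256,54),(246,267),(151,264)],.025)[:,:2].tolist())
q=dict(np.load('w2.npz')); print('tray w2',px2w(q,[(387,59),(492,22),(515,217),(433,241)],.025)[:,:2].tolist())
```

```text
t 37.93 grasp [0.5152 0.0124 0.2429] yaw_y 94.33 zax [ 0.0019 -0.0004 -1.    ] F [-0.0543  0.2254  0.369 ] w 0.08516054915719613 grip 0.0 q [-0.0242 -0.0365  1.95   -0.0004  1.2262 -1.6703]
[([0.509, 0.068, 0.019], 0.96), ([0.43, 0.066, 0.02], 0.93), ([0.585, 0.075, 0.017], 0.92), ([0.52, -0.087, 0.065], 0.71)]
[([0.512, -0.198, -0.002], 0.7)]
[([0.52, -0.09, 0.064], 0.92)]
tray w8 [[0.3840377117958944, -0.24666208666784628], [0.38904600813037454, -0.1285739429713531], [0.6293036211399606, -0.14107474495073175], [0.6334328162930785, -0.2585260303304411]]
tray w2 [[0.38595033127492073, -0.2517979025470065], [0.39111035619461926, -0.13264891860612826], [0.6315149361249057, -0.1458409782452713], [0.6273418279263977, -0.25783666975070724]]
```

View pics/w13.png

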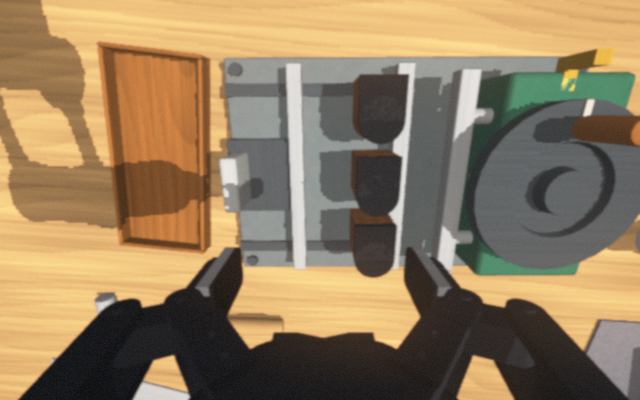

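```bash
cat >> h.py <<'E'
T0=np.array([.510,-.197]); ta=np.radians(-2.7); TX=np.array([np.cos(ta),np.sin(ta)])
def TR(x,z): return [*(T0+x*TX),z]
E
python3 - <<'E'
from h import *
to(P(-.077,-.023,.068),94.3)
p=dict(np.load('w13.npz'))
f=fit_tops(p,[[*P(x,-.023,0)[:2],TH] for x in (-.077,0,.075)],z=.084,thr=66,save='pics/f13.png',roi=(slice(0,300),slice(351,402)))
for v in f: d=v[:2]-O; print(d@PX,d@PY)
E
```

```text
delta cm [ 7.94  6.02 17.32] turn [-0.02 -0.09 -0.2 ]
cost 1987.298828125 dark 5636
heel [0.4337 0.0593] yaw 7.6
heel [0.5064 0.0681] yaw 4.5
heel [0.5783 0.0728] yaw 1.0
-0.07463050237221157 -0.028687634290837476
-0.0014839302982349047 -0.02538741434517437
0.07055730198200476 -0.02611276652082896
```

send_rows(fingers=[0,0,0,0], translation=[[3.5,1.8,0],[7,3.6,0],[8.3,4.4,0],[8.3,4.4,0]], turn=[[0,0,0],[0,0,0],[0,0,0],[0,0,0]])

```text
clock: 38.47
tool_pos: [0.4263, 0.0492, 0.3954]
tool_rot: [[-0.997, -0.072, -0.003], [-0.072, 0.997, 0.0], [0.003, 0.0, -1.0]]
wrist_force: [-0.7, 0.4, -1.4]
width: 0.0856
grip_force: 0.0
```

Run:
```python
from h import *
state(); to(P(-.077,-.023,.068),94.3)
```

```text
t 38.47 grasp [0.4258 0.0492 0.2407] yaw_y 94.15 zax [-0.0033  0.0002 -1.    ] F [-0.6526  0.4277 -1.3957] w 0.08563269945285105 grip 0.0 q [ 0.0567 -0.2104  2.1075  0.0004  1.2477 -1.5867]
delta cm [-0.64  1.51 17.27] turn [ 0.02 -0.19 -0.15]
```

send_rows(fingers=[0,0,0,0,0], translation=[[-0.6,1.4,1],[-0.6,1.4,4.5],[-0.6,1.4,8],[-0.6,1.4,11],[-0.6,1.4,14]], turn=[[0,0,0],[0,0,0],[0,0,0],[0,0,0],[0,0,0]])

```text
clock: 38.88
tool_pos: [0.4345, 0.0627, 0.2551]
tool_rot: [[-0.997, -0.072, 0.001], [-0.072, 0.997, -0.0], [-0.001, -0.0, -1.0]]
wrist_force: [-0.5, -0.8, -0.6]
width: 0.0855
grip_force: 0.0
```

send_rows(fingers=[0,0,0,0,0], translation=[[0,0,1.5],[0,0,2.7],[0,0,3.2],[0,0,3.2],[0,0,3.2]], turn=[[0,0,0],[0,0,0],[0,0,0],[0,0,0],[0,0,0]])

```text
clock: 39.3
tool_pos: [0.4345, 0.0631, 0.2248]
tool_rot: [[-0.997, -0.072, 0.0], [-0.072, 0.997, -0.0], [-0.0, -0.0, -1.0]]
wrist_force: [0.3, 0.1, 0.2]
width: 0.0851
grip_force: 0.0
```

Run:
```python
from h import *
state(); to(P(-.077,-.023,.068),94.3)
```

```text
t 39.3 grasp [0.4346 0.0631 0.0701] yaw_y 94.12 zax [ 0.0001 -0.0002 -1.    ] F [0.2579 0.1324 0.2096] w 0.0851110545585643 grip 0.0 q [ 0.0875  0.0103  2.2578 -0.0002  0.8734 -1.555 ]
delta cm [0.35 0.2  0.21] turn [-0.01  0.   -0.18]
```

send_rows(fingers=[0,0.2,0.5,0.8,1], translation=[[0.3,0.1,0.1],[0.3,0.1,0.1],[0.3,0.1,0.1],[0.3,0.1,0.1],[0.3,0.1,0.1]], turn=[[0,0,0],[0,0,0],[0,0,0],[0,0,0],[0,0,0]])

```text
clock: 39.72
tool_pos: [0.4313, 0.0641, 0.2247]
tool_rot: [[-0.997, -0.074, 0.002], [-0.074, 0.997, -0.001], [-0.002, -0.002, -1.0]]
wrist_force: [0.7, -4.2, 1.9]
width: 0.0452
grip_force: 61.5
```

send_rows(fingers=[1,1,1,1,1], translation=[[0,0,0],[0,0,0],[0,0,-1],[0,0,-4],[0,0,-8]], turn=[[0,0,0],[0,0,0],[0,0,0],[0,0,0],[0,0,0]])

```text
clock: 40.13
tool_pos: [0.4282, 0.0644, 0.3011]
tool_rot: [[-0.997, -0.072, -0.01], [-0.072, 0.997, 0.0], [0.009, 0.001, -1.0]]
wrist_force: [0.3, -0.3, -1.5]
width: 0.0448
grip_force: 62.5
```

send_rows(fingers=[1,1,1,1], translation=[[0,0,-3],[0,0,-5],[0,0,-5],[0,0,-5]], turn=[[0,0,0],[0,0,0],[0,0,0],[0,0,0]])

```text
clock: 40.47
tool_pos: [0.4309, 0.0647, 0.355]
tool_rot: [[-0.997, -0.073, 0.003], [-0.073, 0.997, 0.001], [-0.003, 0.001, -1.0]]
wrist_force: [0.3, -0.2, -1.8]
width: 0.0454
grip_force: 62.7
```

Run:
```python
from h import *
state(); to(TR(-.0775,.056),87.3)
```

```text
t 40.47 grasp [0.4314 0.0649 0.2003] yaw_y 94.17 zax [ 0.003  0.001 -1.   ] F [ 0.3025 -0.2086 -1.8385] w 0.04544828843764493 grip 62.67498065717518 q [ 0.0916 -0.1647  2.1466  0.0008  1.1565 -1.5523]
delta cm [  1.76 -25.76  14.4 ] turn [0.06 0.17 6.87]
```

send_rows(fingers=[1,1,1,1,1], translation=[[0.2,-2.6,0],[0.4,-6.2,0],[0.7,-10,0],[1,-13.8,0],[1.2,-17.6,0]], turn=[[0,0,0],[0,0,0],[0,0,0],[0,0,0],[0,0,0]])

```text
clock: 40.88
tool_pos: [0.43, -0.1129, 0.351]
tool_rot: [[-0.997, -0.073, -0.004], [-0.073, 0.997, 0.002], [0.004, 0.002, -1.0]]
wrist_force: [0.8, 0.8, -1.6]
width: 0.0452
grip_force: 62.9
```

send_rows(fingers=[1,1,1,1,1], translation=[[0.2,-3.5,0],[0.4,-6.5,0],[0.5,-8.2,0],[0.5,-8.2,0],[0.5,-8.2,0]], turn=[[0,0,2],[0,0,4],[0,0,6],[0,0,6.9],[0,0,6.9]])

```text
clock: 41.3
tool_pos: [0.4316, -0.1943, 0.3512]
tool_rot: [[-0.999, 0.05, -0.004], [0.05, 0.999, 0.003], [0.004, 0.003, -1.0]]
wrist_force: [0.2, -0.3, -1.3]
width: 0.0452
grip_force: 62.9
```

Run:
```python
from h import *
state(); to(TR(-.0775,.056),87.3)
```

```text
t 41.3 grasp [ 0.431  -0.1938  0.1965] yaw_y 87.11 zax [-0.0041  0.003  -1.    ] F [ 0.1802 -0.3048 -1.3413] w 0.045236893449919394 grip 62.854094384238124 q [-0.4759 -0.0798  2.0794  0.0009  1.147  -1.9967]
delta cm [-0.15  0.06 14.05] turn [ 0.16 -0.24 -0.19]
```

send_rows(fingers=[1,1,1,1,1], translation=[[-0.1,0,2.5],[-0.1,0,5.5],[-0.1,0,8.5],[-0.1,0,10.5],[-0.1,0,12]], turn=[[0,0,0],[0,0,0],[0,0,0],[0,0,0],[0,0,0]])

```text
clock: 41.72
tool_pos: [0.4317, -0.1917, 0.2299]
tool_rot: [[-0.999, 0.046, -0.005], [0.046, 0.999, 0.004], [0.006, 0.003, -1.0]]
wrist_force: [-0.4, -0.4, -2.5]
width: 0.0451
grip_force: 62.9
```

send_rows(fingers=[1,1,1,1,1], translation=[[0,0,0.8],[0,0,1.5],[0,0,2],[0,0,2.2],[0,0,2.2]], turn=[[0,0,0],[0,0,0],[0,0,0],[0,0,0],[0,0,0]])

```text
clock: 42.13
tool_pos: [0.4338, -0.194, 0.2119]
tool_rot: [[-0.999, 0.047, 0.0], [0.047, 0.999, -0.0], [-0.0, -0.0, -1.0]]
wrist_force: [0.1, 0.2, -1.8]
width: 0.0451
grip_force: 62.8
```

Run:
```python
from h import *
state()
```

```text
t 42.13 grasp [ 0.4339 -0.194   0.0572] yaw_y 87.29 zax [ 0.0004 -0.0001 -1.    ] F [ 0.062   0.1759 -1.8382] w 0.045099871471855006 grip 62.841599928215146 q [-0.473   0.0986  2.1939  0.0001  0.8487 -1.9967]
```

send_rows(fingers=[1,0.8,0.5,0.2,0], translation=[[0,0,0.2],[0,0,0.2],[0,0,0.2],[0,0,0.1],[0,0,0]], turn=[[0,0,0],[0,0,0],[0,0,0],[0,0,0],[0,0,0]])

```text
clock: 42.55
tool_pos: [0.4339, -0.1944, 0.2124]
tool_rot: [[-0.999, 0.048, 0.001], [0.048, 0.999, -0.001], [-0.001, -0.0, -1.0]]
wrist_force: [-0.6, -0.4, -1.1]
width: 0.0682
grip_force: 0.0
```

send_rows(fingers=[0,0,0,0,0], translation=[[0,0,0],[0,0,-3],[0,0,-7],[0,0,-11],[0,0,-14.5]], turn=[[0,0,0],[0,0,0],[0,0,0],[0,0,0],[0,0,0]])

```text
clock: 42.97
tool_pos: [0.4335, -0.1942, 0.3592]
tool_rot: [[-0.999, 0.048, 0.001], [0.048, 0.999, -0.001], [-0.001, -0.001, -1.0]]
wrist_force: [0.5, -0.6, -0.4]
width: 0.0851
grip_force: 0.0
```

send_rows(fingers=[0,0,0,0,0], translation=[[-0.9,3.7,0],[-1.7,7.5,0],[-2.6,11.3,0],[-3.4,15.1,0],[-4.3,18.9,0]], turn=[[0,0,0],[0,0,0],[0,0,0],[0,0,0],[0,0,0]])

```text
clock: 43.38
tool_pos: [0.4855, -0.0059, 0.3574]
tool_rot: [[-0.999, 0.048, 0.001], [0.048, 0.999, -0.0], [-0.001, -0.0, -1.0]]
wrist_force: [-0.1, -0.0, -0.0]
width: 0.0852
grip_force: 0.0
```

send_rows(fingers=[0,0,0,0,0], translation=[[-0.8,3.7,0],[-1.5,6.7,0],[-1.7,7.9,0],[-1.7,7.9,0],[-1.7,7.9,0]], turn=[[0,0,-2],[0,0,-4],[0,0,-6],[0,0,-7],[0,0,-7]])

```text
clock: 43.8
tool_pos: [0.5062, 0.0708, 0.3567]
tool_rot: [[-0.997, -0.077, -0.0], [-0.077, 0.997, -0.001], [0.0, -0.001, -1.0]]
wrist_force: [-0.3, -0.6, 0.3]
width: 0.0852
grip_force: 0.0
```

Run:
```python
from h import *
state(); to(P(-.001,-.023,.068),94.3)
p=wrist(); cv2.imwrite('pics/w14.png',p['img'][:,:,::-1])
print([(np.round(r['location'],3).tolist(),round(r['conf'],2)) for r in manip.landmark_of(p,'heel1')][:4])
t=manip.snapshot('top');print('top',[(np.round(r['location'],3).tolist(),round(r['conf'],2)) for r in manip.landmark_of(t,'heel1')][:5])
```

```text
t 43.8 grasp [0.5061 0.0707 0.202 ] yaw_y 94.41 zax [-0.0003 -0.0008 -1.    ] F [-0.2963 -0.618   0.3224] w 0.08520158470649003 grip 0.0 q [ 0.0906 -0.0109  2.0029 -0.0008  1.1499 -1.5568]
delta cm [-0.06 -0.03 13.4 ] turn [-0.04 -0.02  0.11]
[([0.584, 0.075, 0.018], 0.97), ([0.506, 0.072, 0.021], 0.84), ([0.422, -0.198, 0.005], 0.8)]
top [([0.424, -0.195, 0.003], 0.84), ([0.509, 0.07, 0.02], 0.68)]
```

send_rows(fingers=[0,0,0,0,0], translation=[[0,0,3],[0,0,6.5],[0,0,10],[0,0,12],[0,0,13]], turn=[[0,0,0],[0,0,0],[0,0,0],[0,0,0],[0,0,0]])

```text
clock: 44.42
tool_pos: [0.5042, 0.0692, 0.2232]
tool_rot: [[-0.997, -0.072, -0.006], [-0.072, 0.997, -0.001], [0.006, -0.0, -1.0]]
wrist_force: [-0.3, -0.5, 0.5]
width: 0.0854
grip_force: 0.0
```

send_rows(fingers=[0,0,0,0.3,0.6], translation=[[0,0,0.3],[0,0,0.4],[0,0,0.4],[0,0,0.4],[0,0,0.4]], turn=[[0,0,0],[0,0,0],[0,0,0],[0,0,0],[0,0,0]])

```text
clock: 44.83
tool_pos: [0.5073, 0.0707, 0.2245]
tool_rot: [[-0.997, -0.074, 0.003], [-0.074, 0.997, 0.0], [-0.003, 0.0, -1.0]]
wrist_force: [-0.2, 1.7, -0.5]
width: 0.064
grip_force: 0.0
```

send_rows(fingers=[1,1,1,1,1], translation=[[0,0,0],[0,0,0],[0,0,0],[0,0,0],[0,0,0]], turn=[[0,0,0],[0,0,0],[0,0,0],[0,0,0],[0,0,0]])

```text
clock: 45.25
tool_pos: [0.5071, 0.0702, 0.2242]
tool_rot: [[-0.997, -0.075, 0.003], [-0.075, 0.997, -0.001], [-0.003, -0.002, -1.0]]
wrist_force: [-0.7, -4.0, 5.6]
width: 0.0451
grip_force: 62.2
```

send_rows(fingers=[1,1,1,1,1], translation=[[0,0,-1],[0,0,-4],[0,0,-8],[0,0,-11],[0,0,-13]], turn=[[0,0,0],[0,0,0],[0,0,0],[0,0,0],[0,0,0]])

```text
clock: 45.67
tool_pos: [0.5068, 0.0711, 0.3568]
tool_rot: [[-0.997, -0.074, 0.004], [-0.074, 0.997, 0.001], [-0.004, 0.001, -1.0]]
wrist_force: [0.5, 0.4, -1.8]
width: 0.0454
grip_force: 62.6
```

Run:
```python
from h import *
state(); to(TR(-.0015,.056),87.3)
```

```text
t 45.67 grasp [0.5074 0.0713 0.2021] yaw_y 94.27 zax [ 0.0044  0.0013 -1.    ] F [ 0.5491  0.3779 -1.8143] w 0.04540598547271025 grip 62.61603154373006 q [ 0.0903 -0.0115  2.0032  0.001   1.1454 -1.5553]
delta cm [  1.88 -26.75  14.58] turn [0.07 0.25 6.97]
```

send_rows(fingers=[1,1,1,1,1], translation=[[0.2,-2.6,0],[0.4,-6.2,0],[0.7,-10,0],[1,-13.8,0],[1.2,-17.6,0]], turn=[[0,0,0],[0,0,0],[0,0,0],[0,0,0],[0,0,0]])

```text
clock: 46.08
tool_pos: [0.5067, -0.1067, 0.3532]
tool_rot: [[-0.997, -0.075, 0.0], [-0.075, 0.997, 0.001], [-0.0, 0.001, -1.0]]
wrist_force: [1.5, -0.5, -1.6]
width: 0.0451
grip_force: 62.8
```

send_rows(fingers=[1,1,1,1,1], translation=[[0.2,-3.5,0],[0.4,-6.5,0],[0.6,-9.1,0],[0.6,-9.1,0],[0.6,-9.1,0]], turn=[[0,0,2],[0,0,4],[0,0,6],[0,0,6.9],[0,0,6.9]])

```text
clock: 46.5
tool_pos: [0.5079, -0.1979, 0.3528]
tool_rot: [[-0.999, 0.049, -0.0], [0.049, 0.999, 0.001], [0.0, 0.001, -1.0]]
wrist_force: [0.9, 0.6, -2.1]
width: 0.0451
grip_force: 62.7
```

Run:
```python
from h import *
state(); to(TR(-.0015,.056),87.3)
p=wrist(); cv2.imwrite('pics/w15.png',p['img'][:,:,::-1])
print([(np.round(r['location'],3).tolist(),round(r['conf'],2)) for r in manip.landmark_of(p,'heel1')][:4])
fit_tops(p,[[.424,-.196,ta]],z=.069,thr=66,roi=(slice(0,170),slice(200,440)))
```

```text
t 46.5 grasp [ 0.5078 -0.1977  0.1981] yaw_y 87.19 zax [-0.0003  0.0011 -1.    ] F [ 0.8774  0.5685 -2.0825] w 0.04513699459691355 grip 62.71122796300915 q [-0.4175  0.0583  1.9397  0.0009  1.1443 -1.9396]
delta cm [-0.07  0.08 14.21] turn [ 0.06 -0.02 -0.11]
[([0.584, 0.076, 0.017], 0.97), ([0.424, -0.195, 0.005], 0.78), ([0.509, -0.197, 0.145], 0.64)]
cost 2691.91650390625 dark 1082
heel [ 0.4391 -0.197 ] yaw -2.8
```

send_rows(fingers=[1,1,1,1,1], translation=[[0,0.1,2.5],[0,0.1,5.5],[0,0.1,8.5],[0,0.1,10.5],[0,0.1,12]], turn=[[0,0,0],[0,0,0],[0,0,0],[0,0,0],[0,0,0]])

```text
clock: 47.02
tool_pos: [0.5071, -0.1937, 0.2301]
tool_rot: [[-0.999, 0.043, -0.004], [0.043, 0.999, 0.002], [0.004, 0.002, -1.0]]
wrist_force: [-0.6, -0.3, -1.0]
width: 0.0448
grip_force: 62.8
```

send_rows(fingers=[1,1,1,1,1], translation=[[0,0,0.8],[0,0,1.5],[0,0,2],[0,0,2.4],[0,0,2.4]], turn=[[0,0,0],[0,0,0],[0,0,0],[0,0,0],[0,0,0]])

```text
clock: 47.43
tool_pos: [0.509, -0.1959, 0.2096]
tool_rot: [[-0.999, 0.045, 0.002], [0.045, 0.999, -0.001], [-0.002, -0.001, -1.0]]
wrist_force: [0.1, 0.2, -1.9]
width: 0.0456
grip_force: 62.7
```

Run:
```python
from h import *
state()
```

```text
t 47.43 grasp [ 0.5093 -0.196   0.0549] yaw_y 87.4 zax [ 0.0018 -0.0006 -1.    ] F [ 0.0993  0.2294 -1.9338] w 0.045565707659517105 grip 62.674726536206435 q [-0.4132  0.2235  2.0504  0.0002  0.8659 -1.9386]
```

send_rows(fingers=[1,0.8,0.5,0.2,0], translation=[[0,0,0.05],[0,0,0.05],[0,0,0.05],[0,0,0],[0,0,0]], turn=[[0,0,0],[0,0,0],[0,0,0],[0,0,0],[0,0,0]])

```text
clock: 47.85
tool_pos: [0.5084, -0.1961, 0.2091]
tool_rot: [[-0.999, 0.046, 0.001], [0.046, 0.999, -0.0], [-0.001, -0.0, -1.0]]
wrist_force: [0.3, -0.5, -0.2]
width: 0.0676
grip_force: 0.0
```

send_rows(fingers=[0,0,0,0,0], translation=[[0,0,0],[0,0,-3],[0,0,-7],[0,0,-11],[0,0,-14.5]], turn=[[0,0,0],[0,0,0],[0,0,0],[0,0,0],[0,0,0]])

```text
clock: 48.27
tool_pos: [0.5081, -0.196, 0.3558]
tool_rot: [[-0.999, 0.046, 0.0], [0.046, 0.999, -0.0], [-0.0, -0.0, -1.0]]
wrist_force: [1.3, -0.4, 0.1]
width: 0.0852
grip_force: 0.0
```

send_rows(fingers=[0,0,0,0,0], translation=[[-0.9,3.7,0],[-1.7,7.5,0],[-2.6,11.3,0],[-3.4,15.1,0],[-4.3,18.9,0]], turn=[[0,0,0],[0,0,0],[0,0,0],[0,0,0],[0,0,0]])

```text
clock: 48.68
tool_pos: [0.5598, -0.0076, 0.3539]
tool_rot: [[-0.999, 0.047, 0.0], [0.047, 0.999, -0.0], [-0.0, -0.0, -1.0]]
wrist_force: [1.7, -0.3, 0.4]
width: 0.0852
grip_force: 0.0
```

send_rows(fingers=[0,0,0,0,0], translation=[[-0.8,3.7,0],[-1.5,7,0],[-1.8,8.6,0],[-1.8,8.6,0],[-1.8,8.6,0]], turn=[[0,0,-2],[0,0,-4],[0,0,-6],[0,0,-7],[0,0,-7]])

```text
clock: 49.1
tool_pos: [0.5817, 0.0768, 0.3534]
tool_rot: [[-0.997, -0.079, -0.001], [-0.079, 0.997, -0.001], [0.001, -0.0, -1.0]]
wrist_force: [1.1, -0.8, -0.1]
width: 0.0851
grip_force: 0.0
```

Run:
```python
from h import *
state(); to(P(.075,-.023,.068),94.3)
p=wrist()
print([(np.round(r['location'],3).tolist(),round(r['conf'],2)) for r in manip.landmark_of(p,'heel1')][:4])
t=manip.snapshot('top');print('top',[(np.round(r['location'],3).tolist(),round(r['conf'],2)) for r in manip.landmark_of(t,'heel1')][:5])
```

```text
t 49.1 grasp [0.5816 0.0767 0.1987] yaw_y 94.52 zax [-0.0007 -0.0006 -1.    ] F [ 1.1318 -0.8185 -0.1461] w 0.08510210466512114 grip 0.0 q [ 0.089   0.1363  1.853  -0.0005  1.153  -1.5605]
delta cm [-0.09 -0.06 13.07] turn [-0.03 -0.04  0.22]
[([0.583, 0.076, 0.019], 0.97), ([0.422, -0.196, 0.004], 0.86), ([0.512, -0.197, 0.002], 0.84)]
top [([0.509, -0.196, 0.004], 0.86), ([0.426, -0.199, 0.004], 0.76), ([0.584, 0.073, 0.022], 0.72), ([0.509, -0.198, 0.0], 0.43)]
```

send_rows(fingers=[0,0,0,0,0], translation=[[0,0,3],[0,0,6.5],[0,0,9.5],[0,0,11.5],[0,0,12.7]], turn=[[0,0,0],[0,0,0],[0,0,0],[0,0,0],[0,0,0]])

```text
clock: 49.72
tool_pos: [0.5801, 0.0745, 0.2235]
tool_rot: [[-0.997, -0.074, -0.005], [-0.074, 0.997, -0.001], [0.005, -0.0, -1.0]]
wrist_force: [0.8, 0.2, -1.2]
width: 0.0853
grip_force: 0.0
```

send_rows(fingers=[0,0,0,0.3,0.6], translation=[[0,0,0.3],[0,0,0.4],[0,0,0.4],[0,0,0.4],[0,0,0.4]], turn=[[0,0,0],[0,0,0],[0,0,0],[0,0,0],[0,0,0]])

```text
clock: 50.13
tool_pos: [0.5828, 0.076, 0.2246]
tool_rot: [[-0.997, -0.076, 0.003], [-0.076, 0.997, 0.0], [-0.003, 0.0, -1.0]]
wrist_force: [0.1, 0.4, -0.5]
width: 0.064
grip_force: 0.0
```

send_rows(fingers=[1,1,1,1,1], translation=[[0,0,0],[0,0,0],[0,0,0],[0,0,0],[0,0,0]], turn=[[0,0,0],[0,0,0],[0,0,0],[0,0,0],[0,0,0]])

```text
clock: 50.55
tool_pos: [0.5826, 0.076, 0.2242]
tool_rot: [[-0.997, -0.076, 0.003], [-0.076, 0.997, -0.0], [-0.003, -0.0, -1.0]]
wrist_force: [1.0, -1.2, 5.9]
width: 0.0452
grip_force: 62.2
```

send_rows(fingers=[1,1,1,1,1], translation=[[0,0,-1],[0,0,-4],[0,0,-8],[0,0,-11],[0,0,-13]], turn=[[0,0,0],[0,0,0],[0,0,0],[0,0,0],[0,0,0]])

```text
clock: 50.97
tool_pos: [0.5822, 0.0762, 0.3565]
tool_rot: [[-0.997, -0.076, 0.004], [-0.076, 0.997, 0.001], [-0.004, 0.0, -1.0]]
wrist_force: [0.1, 0.3, -1.9]
width: 0.0453
grip_force: 61.8
```

Run:
```python
from h import *
state(); to(TR(.0735,.056),87.3)
```

```text
t 50.97 grasp [0.5828 0.0763 0.2018] yaw_y 94.37 zax [ 0.0037  0.0006 -1.    ] F [ 0.054   0.2891 -1.9047] w 0.04528036999467001 grip 61.83403732946317 q [ 0.0876  0.1331  1.8506  0.0003  1.1543 -1.5596]
delta cm [  2.04 -27.6   14.57] turn [0.03 0.21 7.07]
```

send_rows(fingers=[1,1,1,1,1], translation=[[0.2,-2.6,0],[0.4,-6.2,0],[0.7,-10,0],[1,-13.8,0],[1.3,-17.6,0]], turn=[[0,0,0],[0,0,0],[0,0,0],[0,0,0],[0,0,0]])

```text
clock: 51.38
tool_pos: [0.5815, -0.1016, 0.3527]
tool_rot: [[-0.997, -0.077, -0.001], [-0.077, 0.997, 0.0], [0.001, 0.0, -1.0]]
wrist_force: [0.5, 0.7, -1.9]
width: 0.0453
grip_force: 62.1
```

send_rows(fingers=[1,1,1,1,1], translation=[[0.2,-3.5,0],[0.4,-7,0],[0.6,-10,0],[0.6,-10,0],[0.6,-10,0]], turn=[[0,0,2],[0,0,4],[0,0,6],[0,0,7],[0,0,7]])

```text
clock: 51.8
tool_pos: [0.5833, -0.2022, 0.3523]
tool_rot: [[-0.999, 0.049, -0.001], [0.049, 0.999, 0.001], [0.001, 0.001, -1.0]]
wrist_force: [-0.4, 0.4, -1.6]
width: 0.0453
grip_force: 62.3
```

Run:
```python
from h import *
state(); to(TR(.0735,.055),87.3)
p=wrist()
print([(np.round(r['location'],3).tolist(),round(r['conf'],2)) for r in manip.landmark_of(p,'heel1')][:4])
```

```text
t 51.8 grasp [ 0.5831 -0.202   0.1976] yaw_y 87.17 zax [-0.0012  0.0008 -1.    ] F [-0.3583  0.3586 -1.6369] w 0.04526993440920875 grip 62.30427084337862 q [-0.3741  0.1939  1.7881  0.0004  1.161  -1.8956]
delta cm [-0.02  0.16 14.26] turn [ 0.04 -0.07 -0.13]
[([0.51, -0.195, -0.002], 0.91), ([0.423, -0.197, 0.006], 0.79), ([0.583, -0.201, 0.145], 0.61), ([0.52, -0.086, 0.066], 0.37)]
```

send_rows(fingers=[1,1,1,1,1], translation=[[0,0.1,2.5],[0,0.1,5.5],[0,0.1,8.5],[0,0.1,10.5],[0,0.1,12]], turn=[[0,0,0],[0,0,0],[0,0,0],[0,0,0],[0,0,0]])

```text
clock: 52.32
tool_pos: [0.5828, -0.1973, 0.2298]
tool_rot: [[-0.999, 0.043, -0.004], [0.043, 0.999, 0.002], [0.004, 0.002, -1.0]]
wrist_force: [0.2, -1.0, -2.7]
width: 0.0453
grip_force: 62.2
```

send_rows(fingers=[1,1,1,1,1], translation=[[0,0,0.8],[0,0,1.5],[0,0,2],[0,0,2.4],[0,0,2.4]], turn=[[0,0,0],[0,0,0],[0,0,0],[0,0,0],[0,0,0]])

```text
clock: 52.73
tool_pos: [0.5847, -0.1996, 0.2097]
tool_rot: [[-0.999, 0.045, 0.002], [0.045, 0.999, -0.001], [-0.002, -0.001, -1.0]]
wrist_force: [0.5, -0.4, -1.4]
width: 0.0454
grip_force: 62.2
```

send_rows(fingers=[1,0.8,0.5,0.2,0], translation=[[0,0,0.05],[0,0,0.05],[0,0,0.05],[0,0,0],[0,0,0]], turn=[[0,0,0],[0,0,0],[0,0,0],[0,0,0],[0,0,0]])

```text
clock: 53.15
tool_pos: [0.5841, -0.1998, 0.2092]
tool_rot: [[-0.999, 0.046, 0.001], [0.046, 0.999, -0.0], [-0.001, -0.0, -1.0]]
wrist_force: [0.5, 0.8, -0.3]
width: 0.0681
grip_force: 0.0
```

send_rows(fingers=[0,0,0,0,0], translation=[[0,0,0],[0,0,-3],[0,0,-7],[0,0,-11],[0,0,-15]], turn=[[0,0,0],[0,0,0],[0,0,0],[0,0,0],[0,0,0]])

```text
clock: 53.57
tool_pos: [0.5834, -0.1996, 0.3598]
tool_rot: [[-0.999, 0.046, -0.001], [0.046, 0.999, 0.0], [0.001, 0.0, -1.0]]
wrist_force: [0.7, 0.6, 0.2]
width: 0.0856
grip_force: 0.0
```

send_rows(fingers=[0,0,0,0,0], translation=[[3,0,-2],[6,0,-3],[6,0,-3],[6,0,-3],[6,0,-3]], turn=[[0,0,0],[0,0,0],[0,0,0],[0,0,0],[0,0,0]])

```text
clock: 53.98
tool_pos: [0.524, -0.1969, 0.3885]
tool_rot: [[-0.999, 0.046, 0.001], [0.046, 0.999, -0.0], [-0.001, -0.0, -1.0]]
wrist_force: [0.4, -1.5, -1.0]
width: 0.0853
grip_force: 0.0
```

Run:
```python
from h import *
state()
p=wrist()
L=[r['location'] for r in manip.landmark_of(p,'heel1')][:4]; print(np.round(L,3))
t=manip.snapshot('top')
for n in ['heel1','crank','bar_face','jaw_fin','tray','tin','cone','hammer']: print(n,[(np.round(r['location'],3).tolist(),round(r['conf'],2)) for r in manip.landmark_of(t,n)][:4])
# masks: project upright-heel silhouettes vs the network mask
ms=manip.cut_out(p,'heel1')[:4]
for x,y in [(.424,-.197),(.510,-.196),(.584,-.2)]:
    pts=np.vstack([poly([x,y,ta],.005),poly([x,y,ta],.069)])
    r=np.zeros((400,640),np.uint8); cv2.fillConvexPoly(r,cv2.convexHull(proj(p,pts).astype(np.float32)).astype(np.int32),1)
    print([round(float((m['mask']&(r>0)).sum()/(m['mask']|(r>0)).sum()),2) for m in ms],[round(m['conf'],2) for m in ms])
```

```text
t 53.98 grasp [ 0.524  -0.1969  0.2338] yaw_y 87.35 zax [ 0.0005 -0.0001 -1.    ] F [ 0.436  -1.5101 -1.0413] w 0.08532273952701629 grip 0.0 q [-0.4041  0.0575  1.872   0.0001  1.2115 -1.9287]
[[ 0.422 -0.197  0.008]
 [ 0.51  -0.195  0.005]
 [ 0.587 -0.198  0.004]]
heel1 [([0.587, -0.204, 0.005], 0.72), ([0.51, -0.194, 0.005], 0.68)]
crank [([0.432, 0.237, 0.142], 0.59)]
bar_face [([0.505, 0.148, 0.067], 0.69)]
jaw_fin [([0.524, -0.086, 0.067], 0.9), ([0.507, 0.094, -0.001], 0.75)]
tray [([0.508, -0.196, 0.001], 0.73)]
tin [([0.349, 0.495, 0.002], 0.93)]
cone [([0.567, 0.501, 0.002], 0.76)]
hammer [([0.771, -0.175, -0.001], 0.81)]
[0.87, 0.0, 0.0] [0.92, 0.69, 0.64]
[0.0, 0.01, 0.95] [0.92, 0.69, 0.64]
[0.0, 0.87, 0.05] [0.92, 0.69, 0.64]
```

Run:
```python
from h import *
p=wrist(); ms=manip.cut_out(p,'heel1')[:3]
for m in ms:
    ys,xs=np.nonzero(m['mask']); print('centroid',xs.mean(),ys.mean(),'bbox',xs.min(),xs.max(),ys.min(),ys.max())
    x0=px2w(p,[(xs.mean(),ys.mean())],.045)[0]
    def iou(v):
        V=[v[0]*.01,v[1]*.01,v[2]*.1]; zb=v[3]*.01
        q=proj(p,np.vstack([poly(V,zb),poly(V,zb+.064)])).astype(np.float32)
        r=np.zeros((400,640),np.uint8); cv2.fillConvexPoly(r,(cv2.convexHull(q)*16).round().astype(np.int32),1,shift=4)
        return -float((m['mask']&(r>0)).sum()/(m['mask']|(r>0)).sum())
    best=min((minimize(iou,[x0[0]*100,x0[1]*100,a,.5],method='Powell',bounds=[(x0[0]*100-4,x0[0]*100+4),(x0[1]*100-3,x0[1]*100+3),(-2,2),(.4,2.6)]) for a in(-.5,0)),key=lambda r:r.fun)
    print(best.x*[10,10,5.7,10],best.fun)
w=[[*(T0+sx*.12*TX+sy*.0525*np.array([-TX[1],TX[0]])),z] for z in (.025,) for sx in(-1,1) for sy in(-1,1)]
print(proj(p,np.array(w)))
```

```text
centroid 519.1955725104767 143.1968128089001 bbox 390 639 19 263
[450.4896  52.257  -10.0423  25.907 ] -0.128897074023265
centroid 322.0733752620545 232.77148846960168 bbox 302 342 200 266
[ 589.2763 -201.3951   -2.7676    4.1106] -0.9027355623100304
[[274.5981  57.6296]
 [371.1449  57.8286]
 [283.4426 255.4464]
 [361.7383 255.5304]]
```

Run:
```python
from h import *
for k in range(2):
  p=wrist(); ms=manip.cut_out(p,'heel2')[:4]
  for m in ms:
    ys,xs=np.nonzero(m['mask'])
    print('bbox',xs.min(),xs.max(),ys.min(),ys.max(),round(m['conf'],2))
g=p['img'].max(2)
for c in (312,322,332): print(c,g[40:290:3,c].tolist())
for x,z in [(.424,.005),(.4326,.005),(.424,.025)]:
  q=proj(p,np.vstack([poly([x,-.196,ta],z),poly([x,-.196,ta],z+.064)])); n=len(D); print(x,z,'bottom rows',q[:n,1].min(),q[:n,1].max(),'top rows',q[n:,1].min(),q[n:,1].max(),'cols',q[:,0].min(),q[:,0].max())
```

```text
bbox 302 342 199 266 0.88
bbox 300 344 140 204 0.69
bbox 616 639 125 250 0.6
bbox 300 345 139 204 0.82
bbox 293 342 50 121 0.79
bbox 301 343 199 266 0.67
312 [216, 221, 219, 201, 68, 60, 60, 55, 57, 58, 56, 57, 56, 53, 61, 55, 56, 52, 55, 56, 50, 54, 50, 50, 49, 53, 49, 100, 160, 163, 165, 163, 162, 149, 83, 57, 46, 52, 50, 47, 48, 47, 49, 52, 55, 58, 55, 50, 51, 52, 53, 54, 53, 52, 64, 79, 72, 75, 45, 49, 49, 55, 54, 51, 54, 55, 60, 57, 59, 57, 59, 55, 59, 58, 87, 209, 218, 222, 218, 218, 211, 218, 221, 221]
322 [213, 215, 217, 199, 66, 62, 58, 58, 53, 61, 53, 56, 55, 55, 55, 59, 50, 50, 53, 57, 47, 48, 51, 46, 51, 48, 48, 102, 162, 163, 166, 166, 163, 144, 85, 56, 47, 50, 51, 50, 46, 52, 52, 53, 51, 52, 50, 54, 55, 44, 48, 49, 48, 49, 45, 65, 81, 73, 44, 47, 49, 53, 53, 52, 58, 60, 59, 58, 56, 57, 55, 57, 56, 57, 54, 80, 215, 220, 218, 220, 209, 219, 221, 220]
332 [208, 214, 216, 198, 64, 63, 59, 60, 56, 51, 59, 56, 52, 55, 61, 54, 55, 63, 59, 59, 52, 51, 49, 50, 52, 70, 153, 170, 171, 172, 173, 169, 169, 151, 80, 56, 46, 49, 47, 50, 47, 49, 54, 57, 54, 52, 49, 51, 51, 50, 47, 44, 49, 52, 57, 78, 77, 84, 48, 48, 51, 47, 52, 51, 55, 56, 58, 61, 51, 57, 53, 54, 55, 59, 63, 191, 218, 221, 218, 214, 205, 222, 220, 220]
0.424 0.005 bottom rows 64.89623999325441 122.91763618402423 top rows 53.39320257297502 124.9137446126303 cols 295.25395498189283 344.17069900599256
0.4326 0.005 bottom rows 72.9517814737792 130.10022903420935 top rows 63.43519804782935 133.63840994973594 cols 295.9321657735432 344.3806244649643
0.424 0.025 bottom rows 61.801854289945645 123.4597490544914 top rows 48.60091339279241 125.73012402489782 cols 293.0725308926878 345.8690767983274
```

Run:
```python
from h import *
q=dict(np.load('w13.npz')); g=q['img'].max(2)
print('w13 col 385',g[60:240:3,385].tolist())
print(px2w(q,[(381,74),(381,143)],.084), px2w(q,[(376,152),(378,216)],.084))
s=state()
p=wrist()
# world x of A top ends, at z .069; brown front visible? tray wall rows at col 280 (outside heel)
print(px2w(p,[(320,50.5),(320,120.5),(320,141),(320,204),(320,209),(320,265)],.069))
for c in (282,360): print(c,p['img'][40:80,c].max(1).tolist())
sc=manip.snapshot('scene'); np.savez('sc.npz',img=sc['img'],mtx=sc['mtx'],rvec=sc['rvec'],tvec=sc['tvec'])
print([(np.round(r['location'],3).tolist(),round(r['conf'],2)) for r in manip.landmark_of(sc,'heel1')][:4])
ms=manip.cut_out(sc,'heel1')[:4]
for m in ms:
    ys,xs=np.nonzero(m['mask']); print('scene bbox',xs.min(),xs.max(),ys.min(),ys.max(),round(m['conf'],2),m['mask'].sum())
for x,y in [(.4215,-.196),(.51,-.196),(.586,-.2)]:
    h=proj(sc,np.vstack([poly([x,y,ta],.005),poly([x,y,ta],.069)])); print(x,h.min(0),h.max(0), 'top',h[len(D):].min(0),h[len(D):].max(0))
```

```text
w13 col 385 [163, 160, 148, 106, 102, 71, 68, 66, 67, 65, 65, 58, 65, 71, 64, 66, 64, 66, 62, 61, 59, 53, 57, 53, 53, 54, 56, 48, 89, 98, 83, 92, 59, 49, 51, 52, 53, 51, 53, 53, 50, 50, 53, 53, 53, 58, 52, 48, 50, 51, 55, 54, 81, 88, 84, 47, 56, 56, 57, 58]
[[0.4003 0.0577 0.084 ]
 [0.4636 0.0665 0.084 ]] [[0.4729 0.0627 0.084 ]
 [0.5416 0.074  0.084 ]]
t 54.88 grasp [ 0.524  -0.1969  0.2341] yaw_y 87.37 zax [ 0.0001 -0.     -1.    ] F [ 0.2943 -0.7353 -0.0142] w 0.08528285610352167 grip 0.0 q [-0.404   0.0575  1.8716  0.      1.2123 -1.9289]
[[ 0.3915 -0.1942  0.069 ]
 [ 0.4547 -0.1973  0.069 ]
 [ 0.4749 -0.1983  0.069 ]
 [ 0.5428 -0.2016  0.069 ]
 [ 0.5486 -0.2019  0.069 ]
 [ 0.6183 -0.2053  0.069 ]]
282 [221, 218, 215, 217, 221, 225, 223, 222, 219, 219, 219, 218, 206, 182, 165, 156, 142, 120, 92, 79, 89, 95, 105, 122, 145, 157, 151, 130, 113, 104, 100, 101, 103, 104, 102, 103, 102, 105, 106, 103]
360 [213, 213, 213, 218, 218, 218, 219, 220, 221, 217, 208, 192, 172, 167, 163, 153, 131, 100, 77, 78, 85, 93, 98, 100, 100, 98, 100, 99, 104, 104, 102, 104, 105, 104, 105, 105, 104, 107, 105, 102]
[([0.588, -0.204, 0.011], 0.89), ([0.512, -0.197, 0.007], 0.58), ([0.426, -0.202, 0.004], 0.51)]
scene bbox 251 269 180 203 0.93 365
scene bbox 265 280 173 194 0.63 249
scene bbox 450 475 199 233 0.62 694
scene bbox 278 294 164 185 0.58 284
0.4215 [277.5237 162.037 ] [294.7322 184.7393] top [277.5237 162.037 ] [294.5412 170.5215]
0.51 [263.7843 170.9882] [282.0497 194.6788] top [263.7843 170.9882] [281.6085 180.1121]
0.586 [250.2597 178.9313] [269.533  203.5112] top [250.2597 178.9313] [268.83   188.6441]
```

```bash
python3 -c "
from rig import manip
print(manip.finish_job())"
```

```text
the job is handed in; nothing more can be done
None
```

I handed the job in with all three heels clamped, marked by one flywheel turn and set upright in the tray with the jaw fully open. The handle ended about 0.4 mm (0.4°) past home, and the heel nearest the robot stands close to or touching the tray's end wall.

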